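Hang the soaked slide carrier on the drying rail

ROBOT

A 7-joint arm with a two-finger parallel gripper is mounted at the origin on a cart in front of the work surface, level with it; the furniture and walls round the work are solid. World frame = base frame: x ahead of the robot, y to its left, z up, the work surface at z = 0. Lengths are in m, angles in rad, forces in N, time in s.
With the tool pointing down it reaches from about 0.35 to 0.9 m from the base axis. Payload 8.1 kg.
Tool frame: the origin (TCP) lies on the centre line of the jaws, within the pads' length; the fingertips stand ctrl.finger_overhang ahead of it and the grasp point (between the pads) lies 11 mm behind it (ctrl.finger_overhang is the distance from the TCP to the fingertips, in m); z points along the fingers, y is the direction in which the jaws open and shut (so a half turn about z gives the same grasp; the last joint's range is limited). The gripper opens to 85 mm and grips with 20 to 120 N. Pads are 22 mm wide; open, the fingers measure 114 mm over their backs; the gripper's body (76 mm by 85 mm) begins 54 mm behind the grasp point. The pads swing forward as they close: fully open they stand 13 mm farther back than shut.
Start: joints at [1.232, 0.434, 0.025, 1.573, -0.012, 1.134, -0.075], TCP at [0.146, -0.608, 0.239] pointing down, gripper open.
Joint ranges: [-2.62, 2.62], [-0.44, 2.09], [-1.27, 1.32], [0.08, 2.57], [-1.32, 4.46], [0.12, 2], [-2.74, 2.74]. Speed limits (rad/s): [2.22, 2.22, 3.01, 3.01, 3.14, 3.14, 3.14].

INTERFACE

Orientations are given as a unit quaternion [w, x, y, z].
In Python, from bench import ctrl, vision, close_job gives the robot as it stands. The module is installed in compiled form; this text tells all that it offers.
- The arm moves only by the shell command python3 -m inch 'ROWS'. ROWS is JSON, a list of rows, each a list of 3 entries, a list of its own where there are three numbers: the closure, from -1 (fully open) to 1 (shut), then the shift along the tool's x, y, z in units of 30 mm (1.0 is 30 mm), then the turn, a rotation vector about the tool's x, y, z in units of 5 degrees (1.0 is 5 degrees). In form: [[jaw, [tx, ty, tz], [wx, wy, wz]], ...]. A call has 1 to 10 rows; each row shifts and turns the pose as measured when the row begins, along the tool's axes as they then stand; what a row does not reach is not made up. A row lasts 1/10 s, in which the tool goes at most 50 mm and 8.59 degrees, less where a joint would pass 70% of its speed; a pose out of reach is approached as far as the arm can. A call is refused whole if a number of a shift passes 1 or a number of a turn 1, either way. A call with a gripper value outside its range is refused whole. The fingers move at their own pace and stop on an object; the grip force is fixed at half the most. Time passes only in rows, so rows that do not move let the fingers close. It gives the time, the measured TCP pose, the force and the opening at its end, in the units of the state.
- ctrl.read_state(): the state, without advancing time (a new reading comes with each control period).
- vision.get_image(name): name is "scene" or "side" or "wrist"; returns the picture (384x512x3 uint8, blue, green, red); there is no depth.
- vision.get_calibration(name): a dict with "camera_matrix" (3x3 intrinsics, pixels), "R" (3x3) and "t" (3): a world point X has camera coordinates R X + t; the wrist camera has in their place "mount" (4x4, takes a point from camera to tool coordinates, whose origin is the TCP and whose axes are the flange's). Camera axes: x right, y down, z forward; pixel columns grow to the right and rows downward; lengths in m; the calibration is good to about 2 mm. A picture is of the moment at which its call begins: read the wrist's pose just before it. get_calibration takes no time and is no camera call.
- close_job(): hands the job in, once; it reports no verdict.
The state is a dict: "clock": time; "joints": joint angles; "dq": joint speeds; "joint_efforts": joint torques, N m; "eef_pos": TCP position; "eef_rot": TCP orientation; "contact_force": force on the tool from outside, world axes, zero at the start; "ft_torque": the same for the moment, N m; "finger_gap": finger opening in m.
Only numpy, scipy, OpenCV 4.12 (cv2) and the standard library are available. Lean on these libraries where they do the work, as an engineer would, in place of code of your own. Each camera call takes 0.05 s, during which the arm holds its last target.

TASK

The blue slide carrier is stuck in the narrow slot of the white tank: take it by the grip edge on its top, pull it straight out, and hook both its hooks over the drying rail at the end that is farther from the red pointer. Then slide it along the rail, without lifting it off, until its middle is in line with the red pointer, and leave it hanging there. Do not disturb the bottle, the beaker and the tin.

Things in the scene. Friction and masses are not known exactly. Their poses are not given: they have to be found in the camera images.
- tank: White tank fixed to the worktop, 150 (y) x 29 (x) x 80 mm high, foot 170 x 66. Origin under its middle, z up. An upright slot along y, 116 mm long, open above, floor at z = 0.010, holds the carrier. A sprung rubber pad in its +x wall squeezes the carrier's plate (about 6 N): pulling it straight up takes 5 to 15 N until its underside is above z = 0.08. Its top 90 mm stand out of the tank.
- carrier: Slide carrier, one rigid piece, 160 mm high, 0.17 to 0.35 kg. Origin: middle of its underside; z up, y along the plate. A blue plate 5 mm thick (x), 110 wide (y), 100 high, with glass slides; two steel hooks on its shoulders with a lip bar, on the +x side (balanced over the rail); a neck between them that ends in the grip edge. At the start it stands in the tank's slot, axes parallel to the tank's.
- carrier_grip (a point): Where to grasp the carrier: centre of its blue grip edge, 8 mm thick (x), 50 mm wide (y). The edge's top is 12 mm above this point, its foot 16 mm below, the tops of the hooks 21 mm below, the carrier's underside 148 mm below. Axes as the carrier's.
- carrier_hook (a point): Seat of the carrier's hooks: midway between the two, under their bridges, mid-opening; 13.5 mm in +x and 26 mm below the grip point. The hooks stand 42 mm to either side in y, 12 mm wide, and share one steel lip bar (104 mm, y). Open downwards, 22 mm free inside (x) between plate and lip; the lip reaches 27 mm below this point, flared at the end. Seated, it lies on the rail's top and the carrier hangs about upright.
- stand: Fixed drying stand: the steel rail on two end posts (no higher than the rail) over a white drip tray 120 (x) x 430 (y) x 12 mm. Origin under its middle; the rail runs along y.
- rail_mid (a point): Middle of the rail's top edge, 145 mm above the worktop; y along the rail, x across, z up. The rail is a flat bar 14 mm thick (x), 18 mm high, 384 mm long between the posts: the carrier's middle has room from -110 to +110 mm along it.
- pointer_tip (a point): Tip of the red pointer (24 mm wide, 25 mm high, tip 28 mm above the worktop) fixed on the tray's near edge, 60 mm from the rail in -x and up to 80 mm to either side of the rail's middle. Axes as the rail's: the carrier's middle must come to the same y as this tip in these axes. The carrier hanging on the rail stays clear of it.
- bottle_oil_mid (a point): Bystander: small white plastic bottle with a red cap, 48 mm across, 112 mm tall, standing loose. This point is its centre, half-way up.
- beaker_1_mid (a point): Bystander: empty graduated plastic beaker, 62 mm across, 68 mm tall, standing loose. This point is its centre, half-way up.
- fitting_box_mid (a point): Bystander: round grey-lidded tin, 66 mm across, 54 mm tall, standing loose. This point is its centre, half-way up.
Not all that is in view belongs to the job. There is more than one size of the carrier; the job needs the larger.

How it is judged:
By the outcome, as a careful person would: the job done as asked, in the order asked, and still so for the second after the job is handed in, with the robot touching nothing.
It also fails if it takes over 61 s, if anything falls off the work surface, if the arm or the gripper's body presses on something with over 40 N, if the wrist force passes 120 N, or if a joint passes its speed limit or range.

## Working session

There is one attempt and no reset: what is moved stays moved. The work goes in short steps, Python scripts to look and compute and a shell command to move; the robot and the scene stay as the last step left them, time stands still between calls to the robot, and variables do not carry over. Pictures are saved under pics/ and viewed, and the job is handed in when it is done.

```bash
mkdir -p pics; python3 - <<'E'
from bench import ctrl, vision
import cv2, numpy as np
np.set_printoptions(precision=4,suppress=True)
s=ctrl.read_state(); print(s, ctrl.finger_overhang)
for n in ["scene","side","wrist"]:
    print(n,vision.get_calibration(n))
    cv2.imwrite(f"pics/{n}0.png",vision.get_image(n))
E
```

```text
{'clock': 0.0, 'joints': array([ 1.2324,  0.4352,  0.025 ,  1.5741, -0.0116,  1.134 , -0.0751]), 'dq': array([-0.    ,  0.0005, -0.0009, -0.0003,  0.001 , -0.0006, -0.    ]), 'joint_efforts': array([ -0.0009, -67.047 ,   1.0243, -31.6219,   0.0154,   0.0121,
         0.    ]), 'eef_pos': array([ 0.1458, -0.6072,  0.2385]), 'eef_rot': array([-0.0008,  0.9931,  0.1176, -0.0001]), 'contact_force': array([ 0.0823, -0.1269, -0.1798]), 'ft_torque': array([-0.0021, -0.047 ,  0.0073]), 'finger_gap': 0.08509964952397} 0.008
scene {'camera_matrix': array([[392.8331,   0.    , 258.546 ],
       [  0.    , 392.8331, 191.2279],
       [  0.    ,   0.    ,   1.    ]]), 'R': array([[ 0.9819, -0.1876, -0.0252],
       [-0.0962, -0.3798, -0.9201],
       [ 0.163 ,  0.9059, -0.391 ]]), 't': array([-0.5384,  0.2201,  1.0036])}
side {'camera_matrix': array([[366.0968,   0.    , 244.9052],
       [  0.    , 366.0968, 193.2698],
       [  0.    ,   0.    ,   1.    ]]), 'R': array([[ 0.9964, -0.0829, -0.0168],
       [-0.0554, -0.4898, -0.8701],
       [ 0.0639,  0.8679, -0.4926]]), 't': array([-0.5434,  0.2138,  0.8789])}
wrist {'camera_matrix': array([[316.7224,   0.    , 255.6736],
       [  0.    , 316.7224, 190.1005],
       [  0.    ,   0.    ,   1.    ]]), 'mount': array([[-0.0007, -0.9655, -0.2603,  0.0668],
       [ 1.    , -0.0006, -0.0004,  0.0002],
       [ 0.0002, -0.2603,  0.9655, -0.1342],
       [ 0.    ,  0.    ,  0.    ,  1.    ]])}
```

View pics/scene0.png

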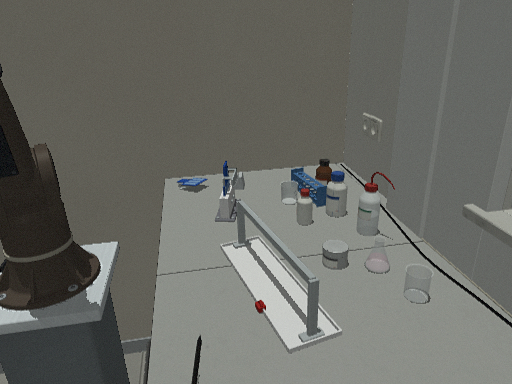

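View pics/side0.png

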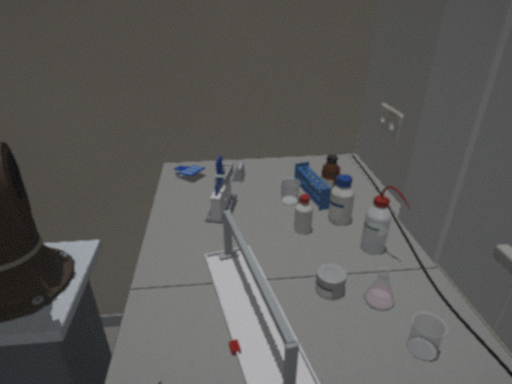

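View pics/wrist0.png

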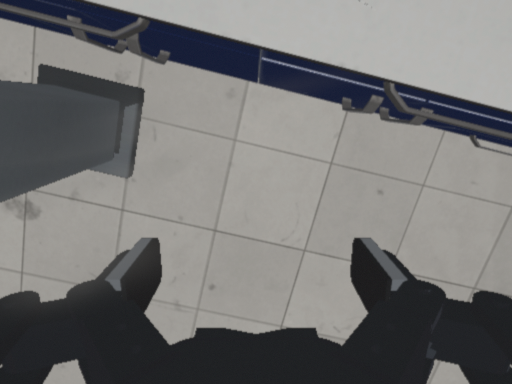

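```bash
cat > h.py <<'E'
import numpy as np, cv2
from bench import ctrl, vision
np.set_printoptions(precision=4,suppress=True)
from scipy.spatial.transform import Rotation as Ro
def cal(n):
    c=vision.get_calibration(n); return c["camera_matrix"],c["R"],c["t"]
def ray(n,u,v,pose=None):
    if n=="wrist":
        c=vision.get_calibration(n);K=c["camera_matrix"];M=c["mount"]
        p,q=pose; Rt=Ro.from_quat(np.roll(q,-1)).as_matrix()
        d=np.linalg.inv(K)@[u,v,1]; o=Rt@M[:3,3]+p; d=Rt@M[:3,:3]@d
    else:
        K,R,t=cal(n); o=-R.T@t; d=R.T@np.linalg.inv(K)@[u,v,1]
    return o,d/np.linalg.norm(d)
def plane(n,u,v,z,pose=None,ax=2):
    o,d=ray(n,u,v,pose); return o+d*(z-o[ax])/d[ax]
def tri(r1,r2):
    (o1,d1),(o2,d2)=r1,r2
    A=np.stack([d1,-d2],1); s=np.linalg.lstsq(A,o2-o1,rcond=None)[0]
    a=o1+d1*s[0];b=o2+d2*s[1]; return (a+b)/2,np.linalg.norm(a-b)
def proj(n,X,pose=None):
    if n=="wrist":
        c=vision.get_calibration(n);K=c["camera_matrix"];M=c["mount"]
        p,q=pose; Rt=Ro.from_quat(np.roll(q,-1)).as_matrix()
        x=M[:3,:3].T@(Rt.T@(np.array(X)-p)-M[:3,3])
    else:
        K,R,t=cal(n); x=R@np.array(X)+t
    x=K@x; return x[:2]/x[2]
def crop(src,dst,x0,y0,x1,y1,f):
    im=cv2.imread(src)[y0:y1,x0:x1]; cv2.imwrite(dst,cv2.resize(im,None,fx=f,fy=f,interpolation=cv2.INTER_CUBIC))
E
python3 - <<'E'
from h import *
for n in("scene","side"):
    print(n,ray(n,256,192))
crop("pics/scene0.png","pics/s0c.png",170,140,270,230,8)
crop("pics/side0.png","pics/d0c.png",165,140,265,230,8)
crop("pics/scene0.png","pics/s0r.png",210,190,350,350,5)
crop("pics/side0.png","pics/d0r.png",195,200,325,384,4)
E
```

```text
scene (array([ 0.3862, -0.9266,  0.5813]), array([ 0.1565,  0.9063, -0.3926]))
side (array([ 0.4971, -0.7031,  0.6098]), array([ 0.0942,  0.8667, -0.4899]))
```

View pics/s0c.png

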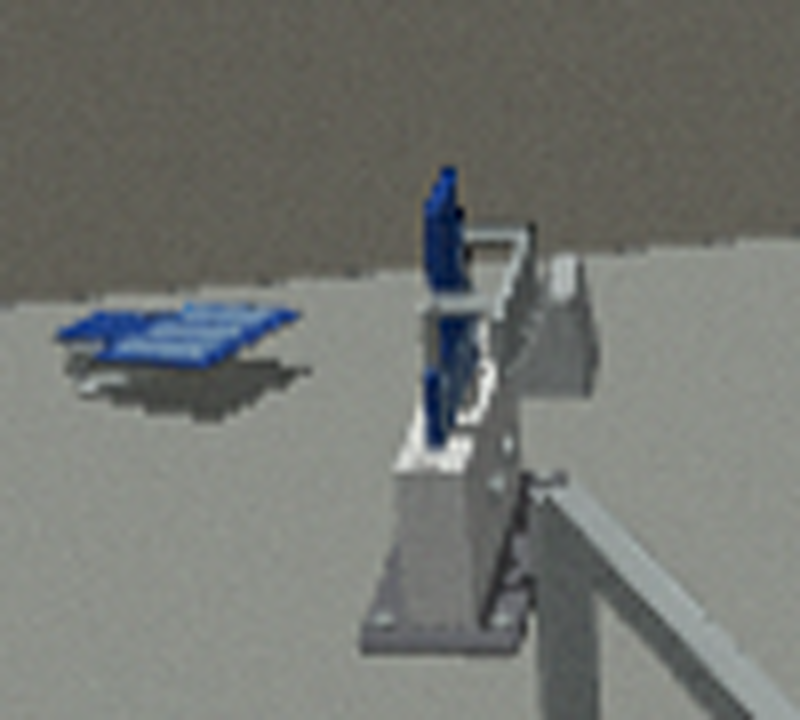

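View pics/d0c.png

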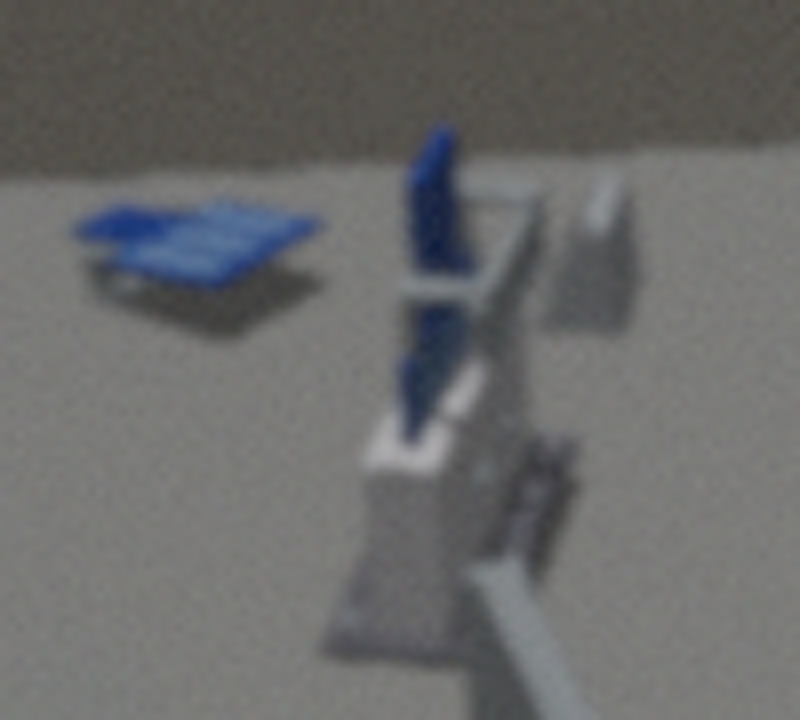

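View pics/s0r.png

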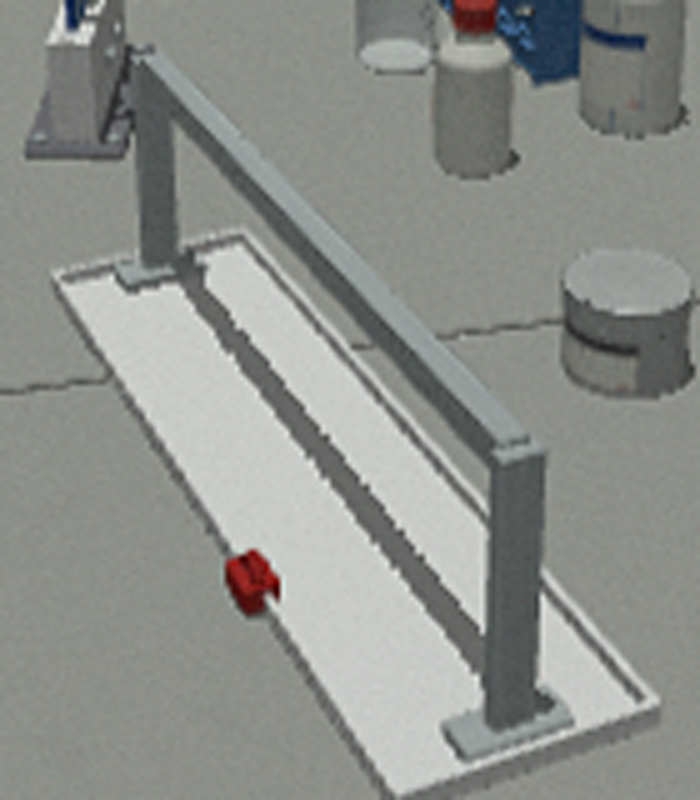

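View pics/d0r.png

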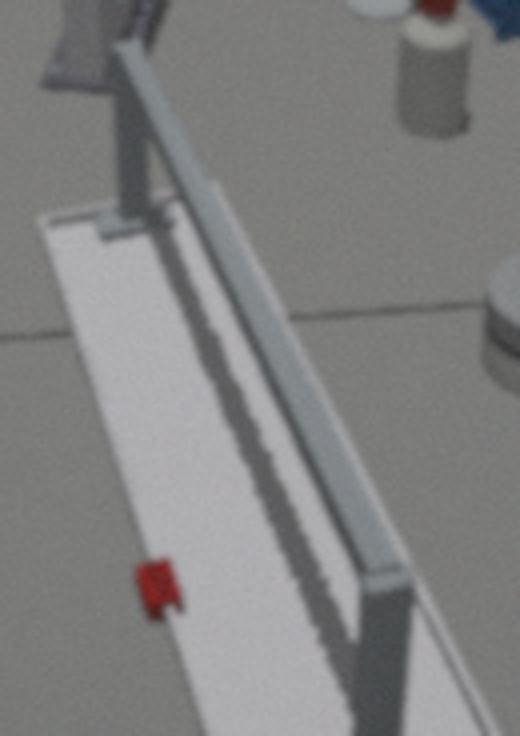

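```bash
python3 - <<'E'
from h import *
S=lambda x,y:(210+x/5,190+y/5); D=lambda x,y:(195+x/4,200+y/4)
C=lambda x,y:(170+x/8,140+y/8); E=lambda x,y:(165+x/8,140+y/8)
def both(nm,a,b,z=None):
    p,e=tri(ray("scene",*a),ray("side",*b)); print(nm,"tri",p,e, *( [plane("scene",*a,z),plane("side",*b,z)] if z is not None else []))
both("rail near",S(515,445),D(386,580),.145)
both("rail far",S(148,54),D(128,46),.145)
both("rail mid-ish far",S(148,60),D(128,50),.145)
both("tray farleft",S(52,278),D(42,220),.012)
both("tray farright",S(245,235),D(213,184),.012)
print("tray near scene",plane("scene",*S(400,797),.012),plane("scene",*S(658,702),.012))
both("pointer top",S(255,552),D(160,562),.028)
both("ptr tip?",S(268,600),D(176,612),.028)
# tank top near-left corner, near right, far right
both("tank nl",C(398,470),E(368,468),.08)
both("tank nr",C(466,472),E(442,468),.08)
both("tank foot nl",C(360,650),E(322,655),0.0)
both("grip near top",C(433,205),E(415,180),.172)
both("grip far top",C(449,168),E(445,130),.172)
both("lip near",C(500,305),E(482,292),.14)
both("lip far",C(530,228),E(540,195),.14)
for n,u,v,z in [("scene",305,190,.112),("scene",289,183,.068),("scene",335,245,.054),("scene",418,268,.068)]: print(plane(n,u,v,z))
E
```

```text
rail near tri [ 0.5887 -0.3464  0.1435] 0.00018976416949492272 [ 0.5881 -0.3485  0.145 ] [ 0.5883 -0.3475  0.145 ]
rail far tri [0.5076 0.0399 0.1411] 0.001124142496621986 [0.5061 0.0322 0.145 ] [0.5079 0.0331 0.145 ]
rail mid-ish far tri [0.5076 0.0428 0.1363] 0.0007876175881299753 [0.505  0.0245 0.145 ] [0.5077 0.0287 0.145 ]
tray farleft tri [ 0.4471  0.0565 -0.0002] 0.0009239204838313099 [0.4462 0.0353 0.012 ] [0.4477 0.0417 0.012 ]
tray farright tri [0.563  0.0806 0.0002] 0.0044120079472434 [0.561  0.0578 0.012 ] [0.56   0.0674 0.012 ]
tray near scene [ 0.5375 -0.3763  0.012 ] [ 0.6515 -0.3498  0.012 ]
pointer top tri [ 0.5085 -0.2332  0.021 ] 0.00262574019285857 [ 0.508  -0.2429  0.028 ] [ 0.5073 -0.238   0.028 ]
ptr tip? tri [ 0.513  -0.2478  0.0047] 0.001338190685193237 [ 0.5073 -0.2748  0.028 ] [ 0.5129 -0.2657  0.028 ]
tank nl tri [0.4663 0.2234 0.0724] 0.0008525738471627455 [0.4654 0.2056 0.08  ] [0.4665 0.2109 0.08  ]
tank nr tri [0.4937 0.2318 0.0653] 0.0021700035622834934 [0.4913 0.1972 0.08  ] [0.4929 0.2079 0.08  ]
tank foot nl tri [0.445  0.2088 0.0018] 0.0010825607232942732 [0.4455 0.2116 0.    ] [0.4444 0.2121 0.    ]
grip near top tri [0.4895 0.255  0.1716] 0.0013408879734527813 [0.4898 0.2525 0.172 ] [0.4891 0.2553 0.172 ]
grip far top tri [0.5011 0.2986 0.1716] 0.0006933868742372304 [0.5012 0.2967 0.172 ] [0.5009 0.2983 0.172 ]
lip near tri [0.5117 0.2381 0.1336] 0.0025067423924597892 [0.5106 0.2192 0.14  ] [0.5106 0.2273 0.14  ]
lip far tri [0.5355 0.3133 0.1368] 0.0005806538251640305 [0.5343 0.305  0.14  ] [0.5354 0.306  0.14  ]
[0.7215 0.1354 0.112 ]
[0.7175 0.3089 0.068 ]
[ 0.7307 -0.1006  0.054 ]
[ 0.8657 -0.2591  0.068 ]
```

Candidates for "blue carrier": plate standing in the white tank, scene (225,175), which has hooks and a lip bar. Small slide plate lying flat at scene (192,182). Blue rack at scene (310,185). In the crops, the one in the tank matches the description: grip edge on top, hooks on the +x side, top at z≈0.172. I choose it. The red pointer is near the rail's near end, so the far end (+y) is the hooking end.

```bash
python3 -m inch '[[-1,[1,-0.9,-0.3],[0,0,0]],[-1,[1,-1,-0.3],[0,0,0]],[-1,[1,-1,-0.3],[0,0,0]],[-1,[1,-1,-0.3],[0,0,0]],[-1,[1,-1,-0.3],[0,0,0]],[-1,[1,-1,-0.3],[0,0,0]],[-1,[1,-1,-0.3],[0,0,0]],[-1,[1,-1,-0.3],[0,0,0]],[-1,[1,-1,0],[0,0,0]],[-1,[1,-1,0],[0,0,0]]]'
```

```text
clock: 1.15
eef_pos: [0.3715, -0.2397, 0.3104]
eef_rot: [-0.001, 0.994, 0.112, -0.002]
contact_force: [0.5, -0.4, 0.0]
finger_gap: 0.0855
```

```bash
python3 -m inch '[[-1,[0.5,-1,0],[0,0,0]],[-1,[0.5,-1,0],[0,0,0]],[-1,[0.5,-1,0],[0,0,0]],[-1,[0.5,-1,0],[0,0,0]],[-1,[0.5,-1,0],[0,0,0]],[-1,[0.5,-1,0],[0,0,0]],[-1,[0.5,-1,0],[0,0,0]],[-1,[0.5,-1,0],[0,0,0]],[-1,[0.5,-1,0],[0,0,0]],[-1,[0.5,-1,0],[0,0,0]]]' && python3 -m inch '[[-1,[0.3,-1,0],[0,0,0]],[-1,[0.3,-1,0],[0,0,0]],[-1,[0.3,-1,0],[0,0,0]],[-1,[0,0,0],[0,0,-1]],[-1,[0,0,0],[0,0,-1]],[-1,[0,0,0],[0,0,-1]],[-1,[0,0,0],[0,0,-1]],[-1,[0,0,0],[0,0,-1]],[-1,[0,0,0],[0,0,-1]],[-1,[0,0,0],[0,0,-1]]]' && python3 -m inch '[[-1,[0,0,0],[0,0,-1]],[-1,[0,0,0],[0,0,-1]],[-1,[0,0,0],[0,0,-1]],[-1,[0,0,0],[0,0,-1]],[-1,[0,0,0],[0,0,-1]],[-1,[0,0,0],[0,0,0]]]'; python3 - <<'E'
from h import *
s=ctrl.read_state(); print(s["joints"])
cv2.imwrite("pics/w1.png",vision.get_image("wrist"))
print(Ro.from_quat(np.roll(s["eef_rot"],-1)).as_matrix())
E
```

```text
clock: 2.15
eef_pos: [0.4518, 0.1015, 0.3106]
eef_rot: [-0.001, 0.994, 0.113, -0.002]
contact_force: [-0.5, -0.1, -0.4]
finger_gap: 0.0853
clock: 3.15
eef_pos: [0.4556, 0.2052, 0.3085]
eef_rot: [-0.003, 0.907, 0.421, -0.003]
contact_force: [-0.1, 0.0, -0.5]
finger_gap: 0.0856
clock: 3.75
eef_pos: [0.4548, 0.204, 0.3071]
eef_rot: [-0.003, 0.789, 0.615, -0.004]
contact_force: [0.1, -0.3, -0.6]
finger_gap: 0.0856
[ 0.1407  0.2873 -0.8349  1.7124  0.2159  1.2486 -0.9909]
[[ 0.244   0.9697 -0.0105]
 [ 0.9698 -0.244   0.0005]
 [-0.0021 -0.0104 -0.9999]]
```

View pics/w1.png

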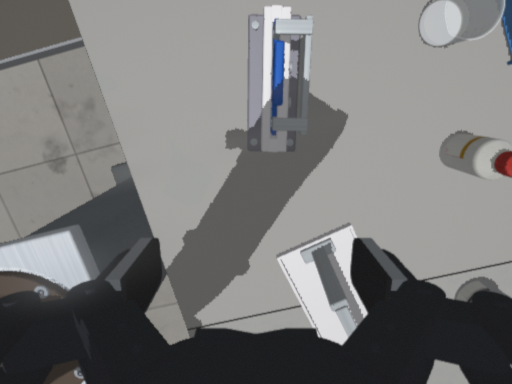

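```bash
python3 - <<'E'
from h import *
crop("pics/w1.png","pics/w1c.png",230,0,330,160,5)
E
```

```text
(no output)
```

View pics/w1c.png

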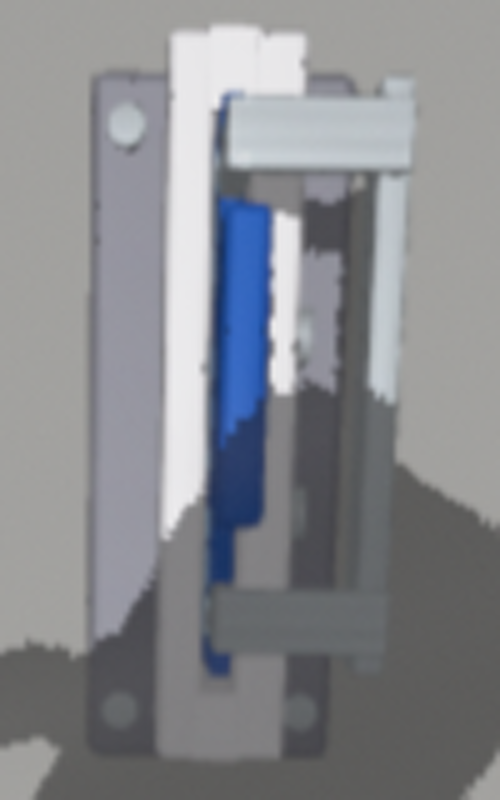

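```bash
python3 - <<'E'
from h import *
s=ctrl.read_state(); P=(s["eef_pos"],s["eef_rot"]); print(P[0])
W=lambda x,y,z:plane("wrist",230+x/5,y/5,z,P)
pts={k:W(*v,.170) for k,v in dict(TL=(222,203),TR=(271,203),BR=(262,527),BL=(215,527)).items()}
print(pts)
c=sum(pts.values())/4; d=(pts["TL"]+pts["TR"]-pts["BL"]-pts["BR"])/2
print("c",c,"len",np.linalg.norm(d),"w",np.linalg.norm(pts["TL"]-pts["TR"]),"yaw",np.degrees(np.arctan2(-d[0],d[1])))
h1=W(229,130,.137);h2=W(210,620,.137);print("plate side hook yaw",np.degrees(np.arctan2(-(h1-h2)[0],(h1-h2)[1])))
a=W(320,130,.137);b=W(300,620,.137);print("hook mid",(a+b)/2,"sep",np.linalg.norm(a-b),np.degrees(np.arctan2(-(a-b)[0],(a-b)[1])))
f=[W(x,y,.008) for x,y in((95,75),(355,75),(325,755),(88,752))]; print("foot c",sum(f)/4, [np.linalg.norm(f[i]-f[(i+1)%4]) for i in range(4)]); d=f[0]-f[3]; print(np.degrees(np.arctan2(-d[0],d[1])))
print("scene chk",proj("scene",np.r_[c[:2],.170]),proj("side",np.r_[c[:2],.170]))
E
```

```text
[0.4548 0.204  0.3071]
{'TL': array([0.497 , 0.3114, 0.17  ]), 'TR': array([0.5045, 0.3095, 0.17  ]), 'BR': array([0.492 , 0.2619, 0.17  ]), 'BL': array([0.4844, 0.2638, 0.17  ])}
c [0.4945 0.2866 0.17  ] len 0.04919391571335667 w 0.007695928213886256 yaw -14.754824622913487
plate side hook yaw -15.825450296432054
hook mid [0.5082 0.2834 0.137 ] sep 0.08375202721507115 -15.09128643016023
foot c [0.4965 0.2846 0.008 ] [np.float64(0.06400519307742884), np.float64(0.16780706662146047), np.float64(0.0649336670752648), np.float64(0.1672559730621793)]
-15.3094854908674
scene chk [224.4478 162.714 ] [218.5792 158.5776]
```

```bash
python3 -m inch '[[-1,[1,0.2,0],[-0.12,0,0.2]],[-1,[1,0.2,0],[0,0,0]],[-1,[0.95,0.2,0],[0,0,0]],[-1,[0,0,0],[0,0,0]],[-1,[0,0,0],[0,0,0]]]'; python3 - <<'E'
from h import *
s=ctrl.read_state(); P=(s["eef_pos"],s["eef_rot"])
cv2.imwrite("pics/w2.png",vision.get_image("wrist"))
R=Ro.from_quat(np.roll(s["eef_rot"],-1)).as_matrix();print(R,P[0],np.degrees(np.arctan2(R[1,1],R[0,1])))
crop("pics/w2.png","pics/w2c.png",130,100,390,300,3)
d=np.array([.4945,.2855,.2])-P[0]; print((R.T@d)/.03)
E
```

```text
clock: 4.3
eef_pos: [0.497, 0.2853, 0.3057]
eef_rot: [0.002, 0.801, 0.599, -0.002]
contact_force: [0.1, 0.1, 0.5]
finger_gap: 0.0852
[[ 0.2816  0.9595 -0.001 ]
 [ 0.9595 -0.2816 -0.0049]
 [-0.005   0.0004 -1.    ]] [0.497  0.2853 0.3057] -16.356328285180602
[ 0.0006 -0.0847  3.5231]
```

View pics/w2c.png

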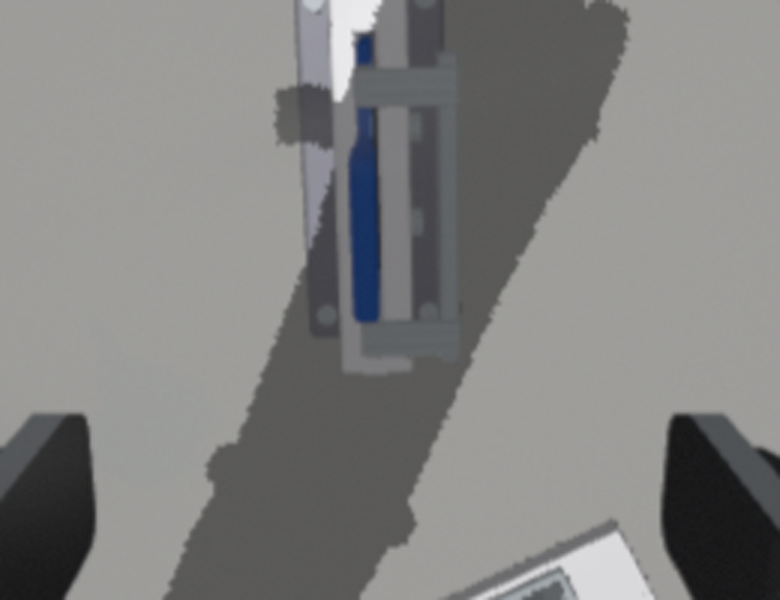

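```bash
python3 - <<'E'
from h import *
s=ctrl.read_state(); P=(s["eef_pos"],s["eef_rot"]);R=Ro.from_quat(np.roll(s["eef_rot"],-1)).as_matrix()
im=cv2.imread("pics/w2.png"); b,g,r=[im[...,i].astype(int) for i in range(3)]
m=((b>80)&(b>1.8*r)&(b>1.4*g))
for y in range(145,212,6):
    xs=np.where(m[y,235:270])[0]+235; print(y,xs.min() if len(xs) else 0,xs.max() if len(xs) else 0,end=' | ')
W=lambda x,y:plane("wrist",130+x/3,100+y/3,.170,P)
q=[W(*v) for v in((351,150),(377,150),(380,322),(354,322))]
print("\nc",sum(q)/4,[np.linalg.norm(q[i]-q[(i+1)%4]) for i in range(4)])
d=q[0]+q[1]-q[2]-q[3]; print("yaw",np.degrees(np.arctan2(-d[0],d[1])))
E
```

```text
145 250 253 | 151 248 254 | 157 247 254 | 163 247 254 | 169 247 254 | 175 247 254 | 181 248 255 | 187 248 255 | 193 248 255 | 199 248 255 | 205 249 255 | 211 0 0 | 
c [0.4954 0.2883 0.17  ] [np.float64(0.00739354151071877), np.float64(0.05149825403000938), np.float64(0.007766537789088251), np.float64(0.051492372819697374)]
yaw -15.59395687063144
```

```bash
python3 -m inch '[[-1,[0.04,-0.06,1],[0,0.05,-0.18]],[-1,[0,0,1],[0,0,0]],[-1,[0,0,1],[0,0,0]],[-1,[0,0,0.7],[0,0,0]],[-1,[0,0,0.7],[0,0,0]],[-1,[0,0,0.5],[0,0,0]],[-1,[0,0,0],[0,0,0]]]'; python3 - <<'E'
from h import *
s=ctrl.read_state(); P=(s["eef_pos"],s["eef_rot"])
cv2.imwrite("pics/w3.png",vision.get_image("wrist"))
R=Ro.from_quat(np.roll(s["eef_rot"],-1)).as_matrix();print(R,P[0],np.degrees(np.arctan2(R[1,1],R[0,1])))
d=np.array([.4952,.2865,.152])-P[0]; print((R.T@d)/.03)
E
```

```text
clock: 5.05
eef_pos: [0.4957, 0.2791, 0.1559]
eef_rot: [0.003, 0.8, 0.6, 0.001]
contact_force: [-0.2, -0.5, 1.0]
finger_gap: 0.0853
[[ 0.2794  0.9602  0.0048]
 [ 0.9602 -0.2794 -0.0035]
 [-0.002   0.0055 -1.    ]] [0.4957 0.2791 0.1559] -16.22377049863956
[ 0.2337 -0.0845  0.1288]
```

View pics/w3.png

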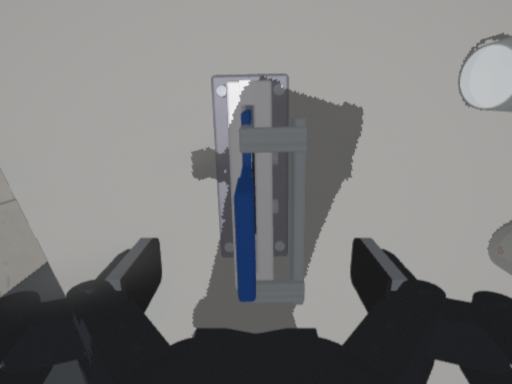

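```bash
python3 - <<'E'
from h import *
s=ctrl.read_state(); P=(s["eef_pos"],s["eef_rot"]);R=Ro.from_quat(np.roll(s["eef_rot"],-1)).as_matrix()
im=cv2.imread("pics/w3.png"); b,g,r=[im[...,i].astype(int) for i in range(3)]
m=((b>60)&(b>1.8*r)&(b>1.4*g))
L=[]
for y in range(175,303,12):
    xs=np.where(m[y,225:270])[0]+225; a,c=plane("wrist",xs.min()-.5,y,.17,P),plane("wrist",xs.max()+.5,y,.17,P); print(y,xs.min(),xs.max(),R.T@((a+c)/2-P[0])*1000,np.linalg.norm(a-c)*1000)
E
```

```text
175 241 251 [ 39.6302  -2.7906 -13.1036] 4.299079238863992
187 237 253 [ 34.7846  -3.2273 -13.1005] 6.711689037778299
199 235 253 [ 29.839   -3.6732 -13.0974] 7.578473022014024
211 235 254 [ 24.7885  -3.5239 -13.0904] 8.06077831762458
223 236 254 [ 19.6314  -3.3717 -13.0832] 7.738681963473506
235 236 254 [ 14.365   -3.4219 -13.0772] 7.821184893856652
247 237 254 [  8.9842  -3.2653 -13.0697] 7.489553560458552
259 237 254 [  3.4869  -3.3154 -13.0634] 7.571143164221485
271 238 254 [ -2.1324  -3.1542 -13.0556] 7.22944093177941
283 238 255 [ -7.877   -2.9891 -13.0476] 7.740126913089703
295 238 255 [-13.7501  -3.0379 -13.0409] 7.82730115319787
```

```bash
python3 -m inch '[[-1,[0.35,-0.1,0.1],[0,0,-0.17]],[-1,[0,0,0],[0,0,0]],[-1,[0,0,0],[0,0,0]]]'; python3 - <<'E'
from h import *
s=ctrl.read_state(); P=(s["eef_pos"],s["eef_rot"]);R=Ro.from_quat(np.roll(s["eef_rot"],-1)).as_matrix()
print(R,P[0],np.degrees(np.arctan2(R[1,1],R[0,1])))
im=vision.get_image("wrist");cv2.imwrite("pics/w4.png",im); b,g,r=[im[...,i].astype(int) for i in range(3)]
m=((b>60)&(b>1.8*r)&(b>1.4*g))
for y in range(190,330,12):
    xs=np.where(m[y,225:280])[0]+225
    if len(xs): a,c=plane("wrist",xs.min()-.5,y,.17,P),plane("wrist",xs.max()+.5,y,.17,P); print(y,xs.min(),xs.max(),R.T@((a+c)/2-P[0])*1000)
E
```

```text
clock: 5.4
eef_pos: [0.4973, 0.2915, 0.1567]
eef_rot: [0.003, 0.796, 0.606, 0.003]
contact_force: [0.3, -0.4, -0.0]
finger_gap: 0.0855
[[ 0.2657  0.964   0.0093]
 [ 0.9641 -0.2657 -0.0011]
 [ 0.0014  0.0093 -1.    ]] [0.4973 0.2915 0.1567] -15.407080130994196
190 247 254 [ 33.5868  -1.0544 -13.2709]
202 244 256 [ 28.6265  -1.2784 -13.2801]
214 242 257 [ 23.5637  -1.507  -13.2894]
226 240 257 [ 18.396   -1.9443 -13.3009]
238 241 258 [ 13.1153  -1.5671 -13.3049]
250 241 258 [  7.7236  -1.5983 -13.3129]
262 241 258 [  2.2154  -1.6301 -13.3211]
274 242 258 [ -3.4145  -1.45   -13.3274]
286 242 258 [ -9.1674  -1.4809 -13.3359]
298 242 258 [-15.0488  -1.5125 -13.3446]
310 242 258 [-21.0631  -1.5448 -13.3535]
322 243 257 [-27.2148  -1.578  -13.3626]
```

View pics/w4.png

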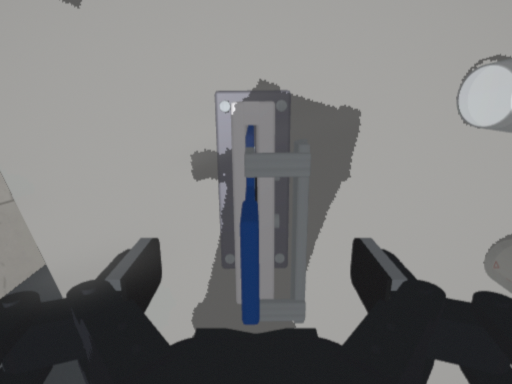

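```bash
python3 -m inch '[[-1,[0,-0.06,0.16],[0.1,0,0]],[-1,[0,0,0],[0,0,0]],[1,[0,0,0],[0,0,0]],[1,[0,0,0],[0,0,0]],[1,[0,0,0],[0,0,0]],[1,[0,0,0],[0,0,0]],[1,[0,0,0],[0,0,0]],[1,[0,0,0],[0,0,0]],[1,[0,0,0],[0,0,0]],[1,[0,0,0],[0,0,0]]]'; python3 - <<'E'
from h import *
s=ctrl.read_state(); P=(s["eef_pos"],s["eef_rot"]);R=Ro.from_quat(np.roll(s["eef_rot"],-1)).as_matrix()
print(R,P[0],s["finger_gap"],s["contact_force"],s["ft_torque"])
im=vision.get_image("wrist");cv2.imwrite("pics/w5.png",im)
E
```

```text
clock: 6.45
eef_pos: [0.495, 0.2926, 0.1525]
eef_rot: [-0.001, 0.795, 0.607, 0.001]
contact_force: [-0.3, -0.1, 0.7]
finger_gap: 0.0069
[[ 0.2643  0.9644  0.0008]
 [ 0.9644 -0.2643  0.002 ]
 [ 0.0022  0.0002 -1.    ]] [0.495  0.2926 0.1525] 0.0068880989625984 [-0.3167 -0.1273  0.6888] [-0.0821  0.0575  0.2221]
```

View pics/w5.png

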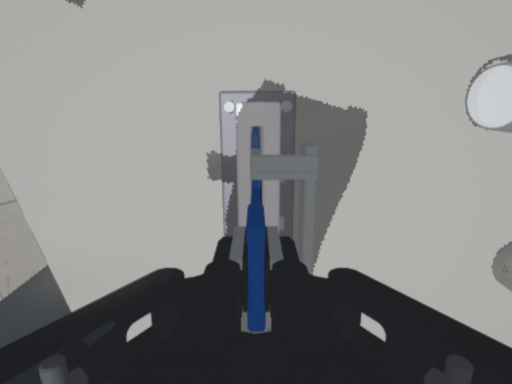

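```bash
python3 -m inch '[[1,[0,0,-0.2],[0,0,0]],[1,[0,0,-0.3],[0,0,0]],[1,[0,0,-0.4],[0,0,0]],[1,[0,0,-0.4],[0,0,0]],[1,[0,0,0],[0,0,0]]]'; python3 - <<'E'
from h import *
s=ctrl.read_state(); P=(s["eef_pos"],s["eef_rot"]);R=Ro.from_quat(np.roll(s["eef_rot"],-1)).as_matrix()
print(R,P[0],s["finger_gap"],s["contact_force"],s["ft_torque"])
im=vision.get_image("wrist");cv2.imwrite("pics/w6.png",im)
E
```

```text
clock: 7.0
eef_pos: [0.4945, 0.2896, 0.1918]
eef_rot: [-0.0, 0.795, 0.606, -0.002]
contact_force: [0.9, -1.3, 1.0]
finger_gap: 0.0066
[[ 0.2651  0.9642 -0.0031]
 [ 0.9642 -0.2652 -0.0023]
 [-0.0031 -0.0024 -1.    ]] [0.4945 0.2896 0.1918] 0.006647279404806092 [ 0.9023 -1.2524  1.0221] [-0.3268  0.1179  0.2686]
```

View pics/w6.png

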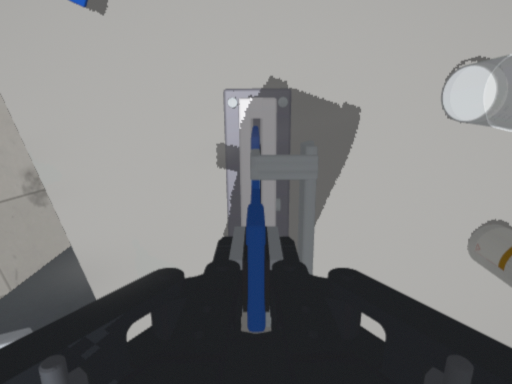

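```bash
python3 -m inch '[[1,[0.04,0,-0.4],[0,0,0]],[1,[0.04,0,-0.4],[0,0,0]],[1,[0.04,0,-0.4],[0,0,0]],[1,[0,0,-0.4],[0,0,0]],[1,[0,0,-0.6],[0,0,0]],[1,[0,0,-1],[0,0,0]],[1,[0,0,-1],[0,0,0]],[1,[0,0,-0.5],[0,0,0]],[1,[0,0,0],[0,0,0]]]'; python3 - <<'E'
from h import *
s=ctrl.read_state(); P=(s["eef_pos"],s["eef_rot"]);R=Ro.from_quat(np.roll(s["eef_rot"],-1)).as_matrix()
print(R,P[0],s["finger_gap"],s["contact_force"],s["ft_torque"],s["joints"])
for n in("wrist","scene"): cv2.imwrite(f"pics/{n}7.png",vision.get_image(n))
crop("pics/scene7.png","pics/s7c.png",160,60,320,240,4)
E
```

```text
clock: 7.95
eef_pos: [0.4946, 0.2974, 0.3477]
eef_rot: [-0.002, 0.795, 0.607, 0.002]
contact_force: [0.3, 0.0, -3.7]
finger_gap: 0.0068
[[ 0.2634  0.9647  0.001 ]
 [ 0.9647 -0.2634  0.0053]
 [ 0.0054 -0.0004 -1.    ]] [0.4946 0.2974 0.3477] 0.00684429546650028 [ 0.2799  0.0371 -3.7496] [0.0419 0.0817 0.0048] [-0.0658  0.3994 -0.817   1.4748  0.2896  1.3884 -1.161 ]
```

View pics/s7c.png

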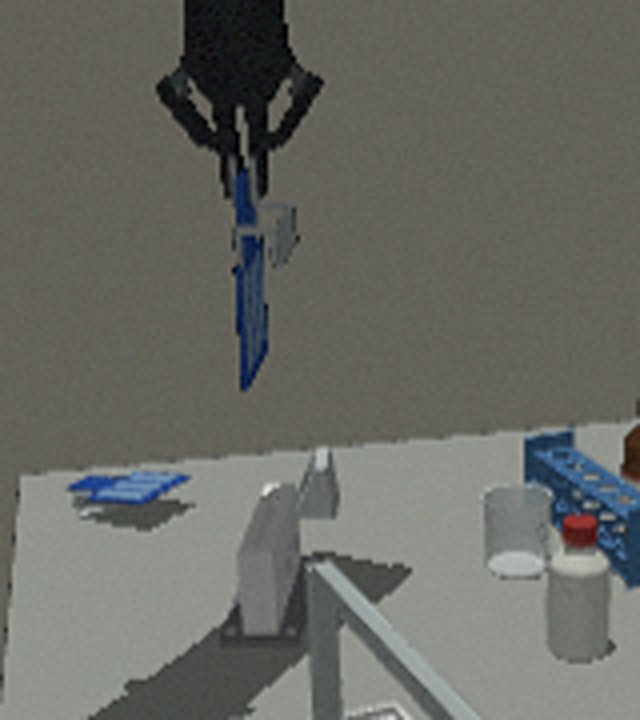

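View pics/wrist7.png

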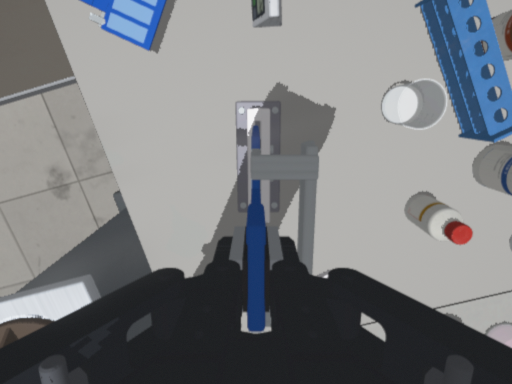

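```bash
python3 -m inch '[[1,[0,0,0],[0,0,-0.9]],[1,[0,0,0],[0,0,-0.9]],[1,[0,0,0],[0,0,-0.9]],[1,[0,0,0],[0,0,-0.9]],[1,[0,0,0],[0,0,-0.9]],[1,[0,0,0],[0,0,-0.9]],[1,[0,0,0],[0,0,0]]]'; python3 - <<'E'
from h import *
s=ctrl.read_state(); P=(s["eef_pos"],s["eef_rot"]);R=Ro.from_quat(np.roll(s["eef_rot"],-1)).as_matrix()
print(R,P[0],np.degrees(np.arctan2(R[1,1],R[0,1])),s["joints"])
d=np.array([.510,-.0675,.3477])-P[0]; print((R.T@d)/.03)
E
```

```text
clock: 8.75
eef_pos: [0.4909, 0.2937, 0.3361]
eef_rot: [-0.004, 0.624, 0.782, -0.006]
contact_force: [-0.2, -0.2, -3.0]
finger_gap: 0.0069
[[-0.2224  0.9749 -0.0135]
 [ 0.975   0.2223 -0.0045]
 [-0.0014 -0.0142 -0.9999]] [0.4909 0.2937 0.3361] 12.84796068437751 [-0.0031  0.4396 -0.9252  1.488   0.3445  1.401  -0.7203]
[-11.8818  -2.0634  -0.341 ]
```

```bash
python3 -m inch '[[1,[-0.6,-0.2,-0.05],[-0.16,0,0]],[1,[-1,-0.2,-0.05],[0,0,0]],[1,[-1,-0.2,-0.05],[0,0,0]],[1,[-1,-0.2,-0.05],[0,0,0]],[1,[-1,-0.2,-0.05],[0,0,0]],[1,[-1,-0.2,0],[0,0,0]],[1,[-1,-0.2,0],[0,0,0]],[1,[-1,-0.2,0],[0,0,0]],[1,[-1,-0.2,0],[0,0,0]],[1,[-0.6,0,0],[0,0,0]]]'; python3 -m inch '[[1,[0,0,0],[0,0,0]]]'; python3 - <<'E'
from h import *
s=ctrl.read_state(); P=(s["eef_pos"],s["eef_rot"]);R=Ro.from_quat(np.roll(s["eef_rot"],-1)).as_matrix()
print(R,P[0],np.degrees(np.arctan2(R[1,1],R[0,1])),s["joints"])
d=np.array([.510,-.0675,.3477])-P[0]; print((R.T@d)/.03)
for n in("wrist","scene"): cv2.imwrite(f"pics/{n}8.png",vision.get_image(n))
E
```

```text
clock: 9.75
eef_pos: [0.4917, 0.0036, 0.3355]
eef_rot: [-0.005, 0.631, 0.776, -0.005]
contact_force: [0.4, 0.0, -2.6]
finger_gap: 0.0069
clock: 9.85
eef_pos: [0.4916, 0.0001, 0.3345]
eef_rot: [-0.005, 0.634, 0.773, -0.006]
contact_force: [-0.5, -0.2, -3.0]
finger_gap: 0.007
[[-0.1962  0.9804 -0.0152]
 [ 0.9806  0.1962 -0.003 ]
 [ 0.     -0.0155 -0.9999]] [0.4916 0.0001 0.3345] 11.315698949909581 [ 0.6172  0.2755 -0.9082  1.6721  0.222   1.3191 -0.1343]
[-2.3306  0.1515 -0.4425]
```

View pics/wrist8.png

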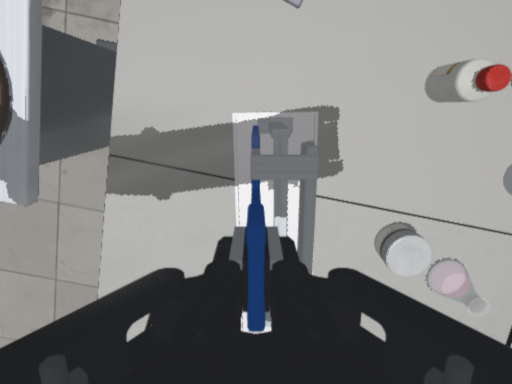

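View pics/scene8.png

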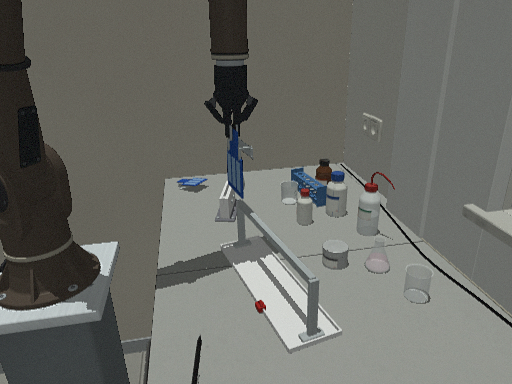

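```bash
python3 - <<'E'
from h import *
crop("pics/wrist8.png","pics/w8c.png",225,100,330,240,5)
E
```

```text
(no output)
```

View pics/w8c.png

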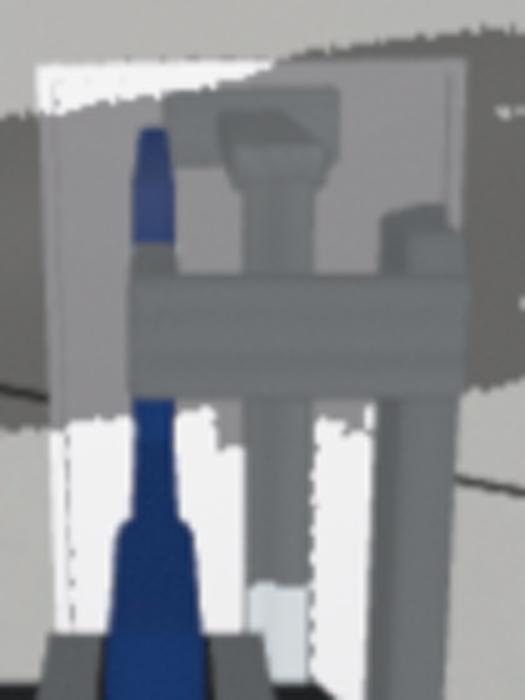

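```bash
python3 - <<'E'
from h import *
s=ctrl.read_state(); P=(s["eef_pos"],s["eef_rot"])
W=lambda x,y,z=.145:plane("wrist",225+x/5,100+y/5,z,P)
a,b=W(243,215),W(312,215);c,d=W(249,600),W(309,600)
print(a,b,np.linalg.norm(a-b),np.linalg.norm(c-d)); m1=(a+b)/2;m2=(c+d)/2
print(m1,m2,"yaw",np.degrees(np.arctan2(-(m1-m2)[0],(m1-m2)[1])))
print("rail end", W(278,145), W(278,185))
mid=np.array([.5475,-.1575]);th=np.radians(12.1);xx=np.array([np.cos(th),np.sin(th)]);yy=np.array([-xx[1],xx[0]])
for m in(m1,m2): print((m[:2]-mid)@xx,(m[:2]-mid)@yy)
t=[W(x,y,.012) for x,y in((38,62),(468,60),(60,640))]; print("tray",t,[( (q[:2]-mid)@xx,(q[:2]-mid)@yy) for q in t])
E
```

```text
[0.5017 0.0343 0.145 ] [0.5155 0.0371 0.145 ] 0.014030455684940915 0.01301383230729149
[0.5086 0.0357 0.145 ] [ 0.5272 -0.0455  0.145 ] yaw 12.916897925020317
rail end [0.5056 0.0494 0.145 ] [0.5074 0.0416 0.145 ]
0.0024633393088701718 0.19705037995786678
0.003650290168572955 0.11380538143584065
tray [array([0.4447, 0.0506, 0.012 ]), array([0.5625, 0.0752, 0.012 ]), array([ 0.4828, -0.1187,  0.012 ])] [(np.float64(-0.05689155927151762), np.float64(0.22504197559291114)), (np.float64(0.06346093273885207), np.float64(0.22442868808888689)), (np.float64(-0.05508336705010155), np.float64(0.05148359839447887))]
```

```bash
python3 - <<'E'
from h import *
s=ctrl.read_state(); P=(s["eef_pos"],s["eef_rot"]);R=Ro.from_quat(np.roll(s["eef_rot"],-1)).as_matrix()
z=P[0][2]+.0055
W=lambda x,y,zz:1000*R.T@(plane("wrist",225+x/5,100+y/5,zz,P)-P[0])
print("hook edges",W(300,275,z-.021),W(300,398,z-.021), "hook ends",W(128,340,z-.021),W(468,340,z-.021))
print("grip top", W(155,522,z+.012), W(115,530,z+.012),W(195,530,z+.012))
print("plate outer/lip far end",W(420,205,z-.03))
im=cv2.imread("pics/wrist8.png");
print("grip near edge", 1000*R.T@(plane("wrist",256,329,z+.012,P)-P[0]))
E
```

```text
hook edges [42.5804 14.9932 15.3332] [30.5952 15.2714 15.3133] hook ends [36.2718 -1.3747 15.57  ] [36.3426 31.2162 15.0822]
grip top [ 28.4504   1.1799 -17.4823] [ 27.789   -1.9168 -17.4368] [ 27.8142   4.2735 -17.5294]
plate outer/lip far end [48.2107 27.5811 24.1532]
grip near edge [-28.0298   1.1536 -17.556 ]
```

```bash
python3 -m inch '[[1,[-0.5,0.2,0],[-0.2,0,-0.26]],[1,[-0.9,0.2,0],[0,0,0]],[1,[-0.45,0,0],[0,0,0]],[1,[0,0,0],[0,0,0]],[1,[0,0,0],[0,0,0]]]'; python3 - <<'E'
from h import *
s=ctrl.read_state(); P=(s["eef_pos"],s["eef_rot"]);R=Ro.from_quat(np.roll(s["eef_rot"],-1)).as_matrix()
print(R,P[0],np.degrees(np.arctan2(R[1,1],R[0,1])),s["joints"])
d=np.array([.5145,-.052,.3])-P[0]; print((R.T@d)/.03)
for n in("wrist","scene"): cv2.imwrite(f"pics/{n}9.png",vision.get_image(n))
crop("pics/wrist9.png","pics/w9c.png",225,100,330,240,5)
E
```

```text
clock: 10.45
eef_pos: [0.5142, -0.0411, 0.3342]
eef_rot: [-0.001, 0.62, 0.784, 0.003]
contact_force: [0.5, 0.5, -3.1]
finger_gap: 0.0068
[[-0.2306  0.973   0.0015]
 [ 0.973   0.2306  0.0059]
 [ 0.0054  0.0028 -1.    ]] [ 0.5142 -0.0411  0.3342] 13.334452267262922 [ 0.6716  0.31   -0.8942  1.6337  0.2427  1.3147 -0.0279]
[-0.3622 -0.0782  1.1393]
```

View pics/w9c.png

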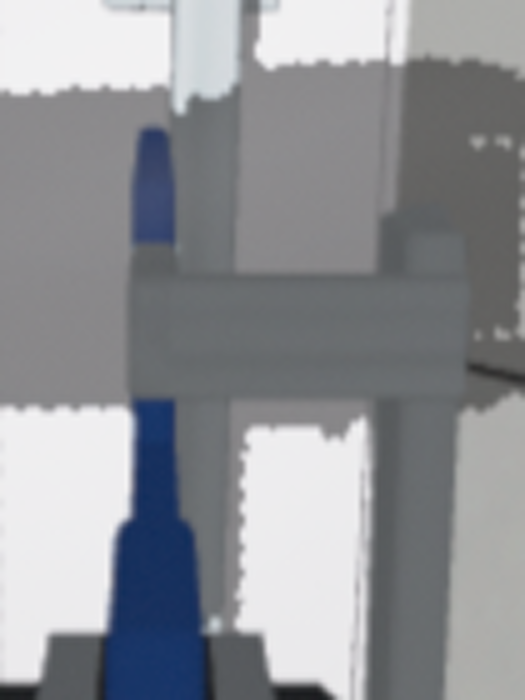

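```bash
python3 - <<'E'
from h import *
s=ctrl.read_state(); P=(s["eef_pos"],s["eef_rot"]);R=Ro.from_quat(np.roll(s["eef_rot"],-1)).as_matrix()
for y,l,r in((40,172,241),(130,175,238),(220,177,236),(450,181,230)):
    a,b=[plane("wrist",225+x/5,100+y/5,.145,P) for x in(l,r)]
    m=(a+b)/2; print(m,1000*R.T@(m-P[0]),np.linalg.norm(a-b))
E
```

```text
[0.5113 0.0235 0.145 ] [ 62.4814  11.6187 189.6779] 0.013661775143391543
[0.5155 0.0065 0.145 ] [ 44.9877  11.7557 189.592 ] 0.012651594898326323
[ 0.5198 -0.011   0.145 ] [ 26.9881  11.8966 189.5036] 0.01201964617629879
[ 0.5312 -0.0581  0.145 ] [-21.4661  12.0646 189.2651] 0.010365417939117424
```

```bash
python3 -m inch '[[1,[-0.36,-0.08,0.3],[0,0,0.06]],[1,[0,0,0.8],[0,0,0]],[1,[0,0,0.8],[0,0,0]],[1,[0,0,0.8],[0,0,0]],[1,[0,0,0.6],[0,0,0]],[1,[0,0,0.3],[0,0,0]],[1,[0,0,0],[0,0,0]]]'; python3 - <<'E'
from h import *
s=ctrl.read_state(); P=(s["eef_pos"],s["eef_rot"]);R=Ro.from_quat(np.roll(s["eef_rot"],-1)).as_matrix()
print(R,P[0],np.degrees(np.arctan2(R[1,1],R[0,1])),s["contact_force"])
for n in("wrist","scene","side"): cv2.imwrite(f"pics/{n}10.png",vision.get_image(n))
crop("pics/wrist10.png","pics/w10c.png",225,100,330,240,5)
crop("pics/scene10.png","pics/s10c.png",200,130,300,250,5)
E
```

```text
clock: 11.25
eef_pos: [0.5142, -0.0494, 0.227]
eef_rot: [0.001, 0.621, 0.784, 0.003]
contact_force: [0.3, 0.2, -3.0]
finger_gap: 0.0067
[[-0.2282  0.9736  0.0065]
 [ 0.9736  0.2282  0.0036]
 [ 0.0021  0.0071 -1.    ]] [ 0.5142 -0.0494  0.227 ] 13.190825091707486 [ 0.2977  0.233  -2.97  ]
```

View pics/w10c.png

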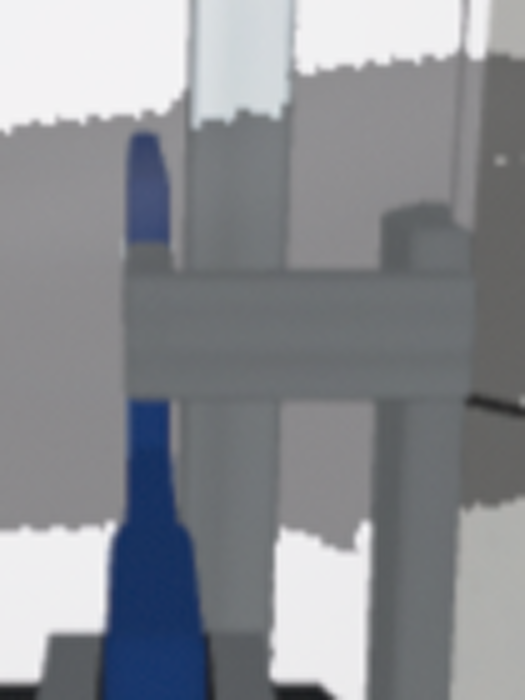

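View pics/s10c.png

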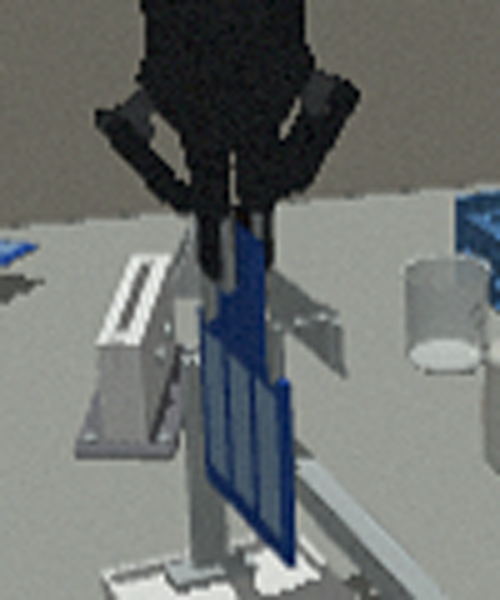

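```bash
python3 - <<'E'
from h import *
s=ctrl.read_state(); P=(s["eef_pos"],s["eef_rot"]);R=Ro.from_quat(np.roll(s["eef_rot"],-1)).as_matrix()
for y,l,r in((60,189,295),(240,186,285),(450,184,277),(600,182,271)):
    a,b=[1000*R.T@(plane("wrist",225+x/5,100+y/5,.145,P)-P[0]) for x in(l,r)]
    print(a,b)
z=P[0][2]+.0055
for nm,x,y,dz in(("lip far end L",382,215,-.03),("lip inner bottom",372,600,-.053),("lip top outer",470,330,-.021),("hook plate side",124,330,-.021)):
    print(nm,1000*R.T@(plane("wrist",225+x/5,100+y/5,z+dz,P)-P[0]))
E
```

```text
[60.9093  5.8467 84.0258] [60.8957 20.0434 84.169 ]
[36.8316  5.5558 83.9897] [36.8031 19.2043 84.1274]
[ 6.8873  5.4081 83.947 ] [ 6.8409 18.6846 84.0809]
[-15.8376   5.2124  83.9138] [-15.897   18.2483  84.0452]
lip far end L [47.1173 23.916  24.8074]
lip inner bottom [-2.3643 27.7228 47.7788]
lip top outer [37.1375 31.4983 15.8697]
hook plate side [37.2265 -1.7669 15.5342]
```

```bash
python3 -m inch '[[1,[0,-0.04,0.3],[0,0,0.1]],[1,[0,0,0.4],[0,0,0]],[1,[0,0,0.4],[0,0,0]],[1,[0,0,0.4],[0,0,0]],[1,[0,0,0.1],[0,0,0]],[1,[0,0,0],[0,0,0]]]'; python3 - <<'E'
from h import *
s=ctrl.read_state(); P=(s["eef_pos"],s["eef_rot"]);R=Ro.from_quat(np.roll(s["eef_rot"],-1)).as_matrix()
print(R,P[0],np.degrees(np.arctan2(R[1,1],R[0,1])),s["contact_force"],s["ft_torque"])
for n in("wrist","scene","side"): cv2.imwrite(f"pics/{n}11.png",vision.get_image(n))
crop("pics/wrist11.png","pics/w11c.png",225,100,330,240,5)
crop("pics/scene11.png","pics/s11c.png",200,130,300,250,5)
E
```

```text
clock: 12.0
eef_pos: [0.5154, -0.0494, 0.1775]
eef_rot: [0.003, 0.625, 0.78, 0.005]
contact_force: [0.1, 0.4, -4.0]
finger_gap: 0.0068
[[-0.2181  0.9759  0.0111]
 [ 0.9759  0.2181  0.0034]
 [ 0.0009  0.0116 -0.9999]] [ 0.5154 -0.0494  0.1775] 12.597654342076991 [ 0.0861  0.3563 -4.0195] [-0.06    0.0667  0.0146]
```

View pics/w11c.png

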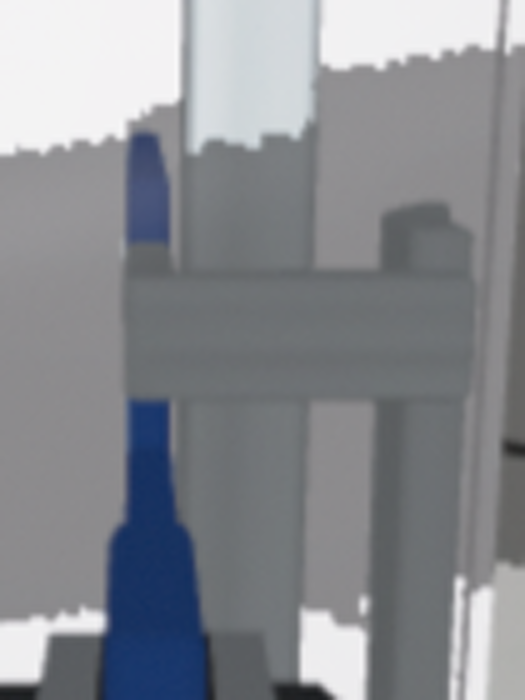

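View pics/s11c.png

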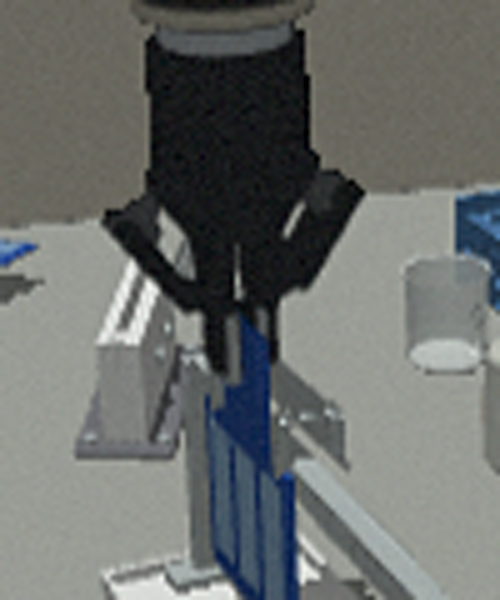

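```bash
python3 -m inch '[[1,[0,-0.03,0.1],[0.13,0,0]],[1,[0,0,0.1],[0,0,0]],[1,[0,0,0.08],[0,0,0]],[1,[0,0,0],[0,0,0]]]';python3 -m inch '[[1,[0,0,0.05],[0,0,0]],[1,[0,0,0],[0,0,0]]]'; python3 - <<'E'
from h import *
s=ctrl.read_state(); P=(s["eef_pos"],s["eef_rot"]);R=Ro.from_quat(np.roll(s["eef_rot"],-1)).as_matrix()
print(R[:,2],P[0],np.degrees(np.arctan2(R[1,1],R[0,1])),s["contact_force"],s["ft_torque"])
E
```

```text
clock: 12.55
eef_pos: [0.5161, -0.0495, 0.1706]
eef_rot: [0.001, 0.625, 0.78, 0.001]
contact_force: [0.3, -0.1, -2.6]
finger_gap: 0.0069
clock: 12.75
eef_pos: [0.5161, -0.0495, 0.169]
eef_rot: [0.001, 0.625, 0.78, 0.001]
contact_force: [-0.2, -0.6, -3.3]
finger_gap: 0.0067
[ 0.0031  0.0002 -1.    ] [ 0.5161 -0.0495  0.169 ] 12.574582371784215 [-0.2026 -0.5617 -3.3202] [-0.026   0.0988 -0.0077]
```

```bash
python3 -m inch '[[1,[0,-0.05,0.05],[0,0,0]],[1,[0,0,0],[0,0,0]]]';python3 -m inch '[[1,[0,0,0.06],[0,0,0]],[1,[0,0,0],[0,0,0]]]';python3 -m inch '[[1,[0,0,0.06],[0,0,0]],[1,[0,0,0],[0,0,0]]]'; python3 - <<'E'
from h import *
s=ctrl.read_state(); P=(s["eef_pos"],s["eef_rot"]);R=Ro.from_quat(np.roll(s["eef_rot"],-1)).as_matrix()
print(R[:,2],P[0],np.degrees(np.arctan2(R[1,1],R[0,1])),s["contact_force"],s["ft_torque"])
E
```

```text
clock: 12.95
eef_pos: [0.5145, -0.0498, 0.1674]
eef_rot: [0.001, 0.625, 0.78, 0.001]
contact_force: [0.2, -0.1, -3.3]
finger_gap: 0.007
clock: 13.15
eef_pos: [0.5145, -0.0499, 0.1656]
eef_rot: [0.001, 0.625, 0.78, 0.001]
contact_force: [-0.1, 0.5, -2.1]
finger_gap: 0.0068
clock: 13.35
eef_pos: [0.5146, -0.0499, 0.1636]
eef_rot: [0.001, 0.625, 0.78, 0.001]
contact_force: [0.2, 0.3, -2.9]
finger_gap: 0.007
[ 0.0035  0.0002 -1.    ] [ 0.5146 -0.0499  0.1636] 12.567223511827658 [ 0.1565  0.2515 -2.8566] [-0.0085  0.0444  0.0108]
```

```bash
python3 -m inch '[[1,[0,0,0.05],[0,0,0]],[1,[0,0,0],[0,0,0]]]';python3 -m inch '[[1,[0,0,0.05],[0,0,0]],[1,[0,0,0],[0,0,0]]]'; python3 - <<'E'
from h import *
s=ctrl.read_state(); P=(s["eef_pos"],s["eef_rot"])
print(s["contact_force"],s["ft_torque"])
for n in("wrist","side","scene"): cv2.imwrite(f"pics/{n}12.png",vision.get_image(n))
crop("pics/wrist12.png","pics/w12c.png",225,100,330,240,5)
crop("pics/side12.png","pics/d12c.png",180,150,300,290,5)
E
```

```text
clock: 13.55
eef_pos: [0.5146, -0.0499, 0.162]
eef_rot: [0.001, 0.625, 0.78, 0.001]
contact_force: [-0.4, -0.4, -2.4]
finger_gap: 0.007
clock: 13.75
eef_pos: [0.5148, -0.0499, 0.1608]
eef_rot: [0.002, 0.625, 0.78, 0.001]
contact_force: [-1.5, -0.9, -0.7]
finger_gap: 0.007
[-1.5204 -0.9462 -0.6583] [0.0358 0.2854 0.0433]
```

View pics/w12c.png

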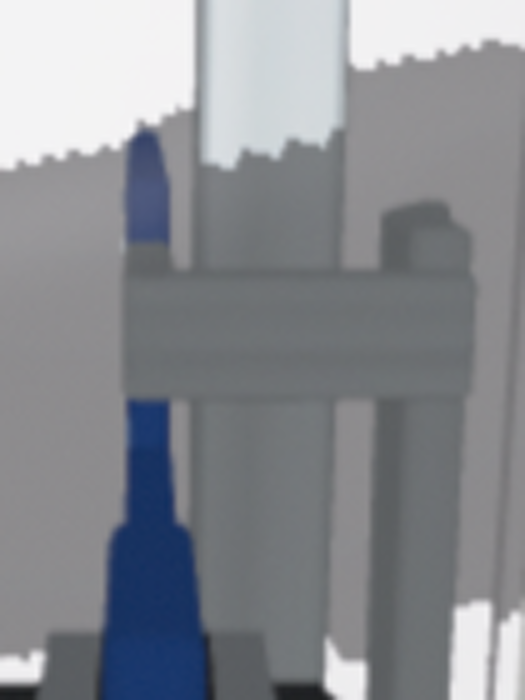

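View pics/d12c.png

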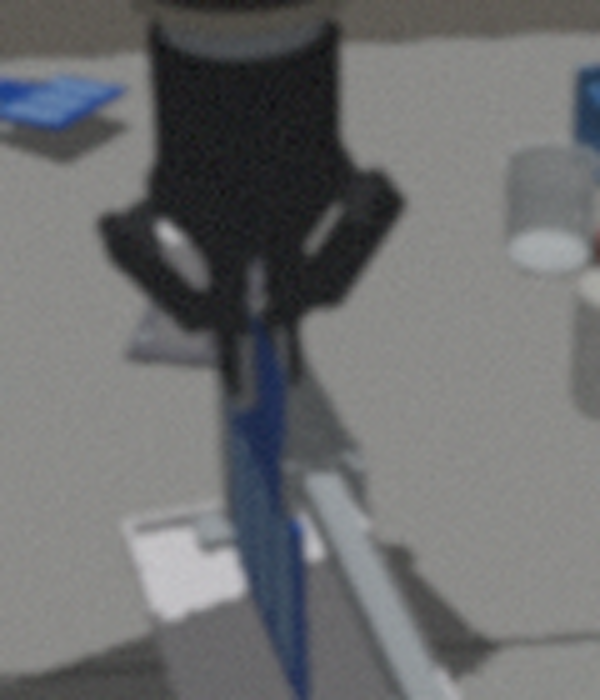

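```bash
python3 -m inch '[[1,[-0.2,0,0.02],[0,0,0]],[1,[-0.4,0,0],[0,0,0]],[1,[-0.2,0,0],[0,0,0]],[1,[0,0,0],[0,0,0]]]';python3 - <<'E'
from h import *
s=ctrl.read_state(); P=(s["eef_pos"],s["eef_rot"]);R=Ro.from_quat(np.roll(s["eef_rot"],-1)).as_matrix()
print(R,P[0],np.degrees(np.arctan2(R[1,1],R[0,1])),s["contact_force"],s["ft_torque"])
E
```

```text
clock: 14.3
eef_pos: [0.5212, -0.0736, 0.1606]
eef_rot: [0.002, 0.625, 0.781, 0.003]
contact_force: [-1.1, 1.1, 0.8]
finger_gap: 0.0067
[[-0.2188  0.9758  0.0056]
 [ 0.9758  0.2188  0.0021]
 [ 0.0008  0.0059 -1.    ]] [ 0.5212 -0.0736  0.1606] 12.637450992804936 [-1.1033  1.0518  0.8457] [0.539  0.2587 0.0075]
```

```bash
python3 -m inch '[[1,[-0.3,-0.04,0],[0.05,0,0]],[1,[-0.4,0,0],[0,0,0]],[1,[-0.5,-0.02,0],[0,0,0]],[1,[-0.5,0,0],[0,0,0]],[1,[-0.3,0,0],[0,0,0]],[1,[0,0,0],[0,0,0]]]';python3 - <<'E'
from h import *
s=ctrl.read_state(); P=(s["eef_pos"],s["eef_rot"]);R=Ro.from_quat(np.roll(s["eef_rot"],-1)).as_matrix()
print(R,P[0],np.degrees(np.arctan2(R[1,1],R[0,1])),s["contact_force"],s["ft_torque"])
for n in("wrist","side","scene"): cv2.imwrite(f"pics/{n}13.png",vision.get_image(n))
E
```

```text
clock: 14.9
eef_pos: [0.5339, -0.1387, 0.1606]
eef_rot: [0.0, 0.626, 0.78, 0.001]
contact_force: [-0.8, 0.5, 2.2]
finger_gap: 0.0069
[[-0.2172  0.9761  0.0015]
 [ 0.9761  0.2172  0.0014]
 [ 0.001   0.0018 -1.    ]] [ 0.5339 -0.1387  0.1606] 12.543400337843115 [-0.7958  0.5233  2.2282] [ 0.5194  0.153  -0.0483]
```

View pics/wrist13.png

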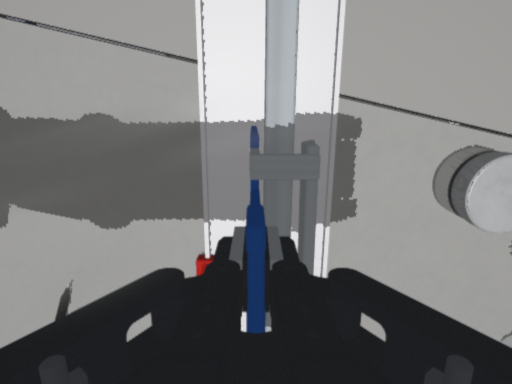

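View pics/scene13.png

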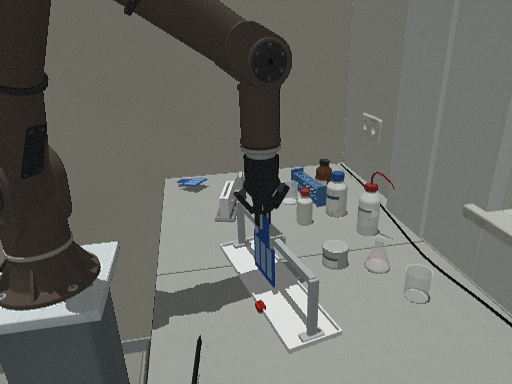

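```bash
python3 - <<'E'
from h import *
s=ctrl.read_state(); P=(s["eef_pos"],s["eef_rot"]);R=Ro.from_quat(np.roll(s["eef_rot"],-1)).as_matrix()
for u,v,z in((205,256,.015),(205,256,.028),(212,265,.028)):
    w=plane("wrist",u,v,z,P); print(w,1000*R.T@(w-P[0]))
E
```

```text
[ 0.5037 -0.2224  0.015 ] [-75.9385 -48.1363 145.6865]
[ 0.5044 -0.2155  0.028 ] [-69.3658 -45.8521 132.69  ]
[ 0.5124 -0.2232  0.028 ] [-78.5813 -39.7199 132.7031]
```

```bash
python3 -m inch '[[1,[-0.4,0,0],[0,0,0]],[1,[-0.6,0,0],[0,0,0]],[1,[-0.5,-0.02,0],[0,0,0]],[1,[-0.3,0,0],[0,0,0]],[1,[0,0,0],[0,0,0]]]';python3 - <<'E'
from h import *
s=ctrl.read_state(); P=(s["eef_pos"],s["eef_rot"]);R=Ro.from_quat(np.roll(s["eef_rot"],-1)).as_matrix()
print(R,P[0],np.degrees(np.arctan2(R[1,1],R[0,1])),s["contact_force"],s["ft_torque"])
for n in("wrist","side","scene"): cv2.imwrite(f"pics/{n}14.png",vision.get_image(n))
crop("pics/wrist14.png","pics/w14c.png",180,110,330,280,4)
E
```

```text
clock: 15.55
eef_pos: [0.5453, -0.1908, 0.1606]
eef_rot: [-0.0, 0.623, 0.782, 0.001]
contact_force: [0.2, -2.4, 3.1]
finger_gap: 0.0068
[[-0.2236  0.9747  0.0007]
 [ 0.9747  0.2236  0.0024]
 [ 0.0021  0.0013 -1.    ]] [ 0.5453 -0.1908  0.1606] 12.92235886978105 [ 0.1533 -2.4374  3.0892] [-0.1209  0.1715  0.0565]
```

View pics/w14c.png

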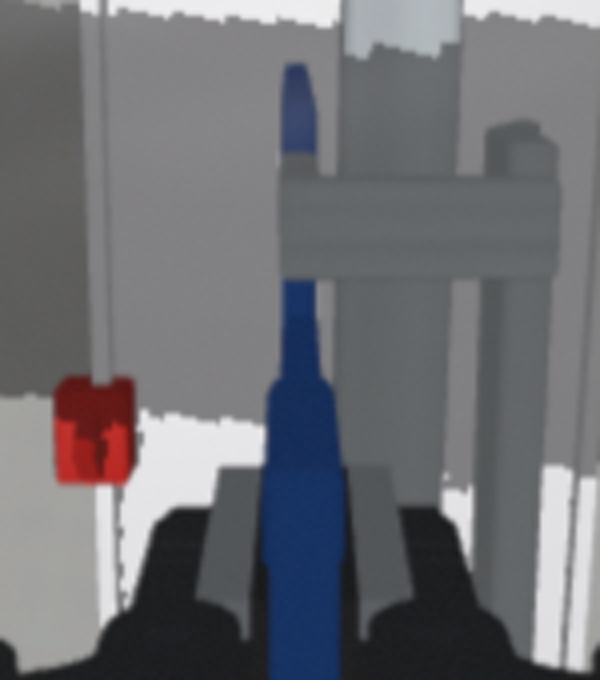

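```bash
python3 - <<'E'
from h import *
crop("pics/wrist14.png","pics/w14p.png",185,195,225,240,14)
crop("pics/scene0.png","pics/s0p.png",245,290,280,320,18)
E
```

```text
(no output)
```

View pics/w14p.png

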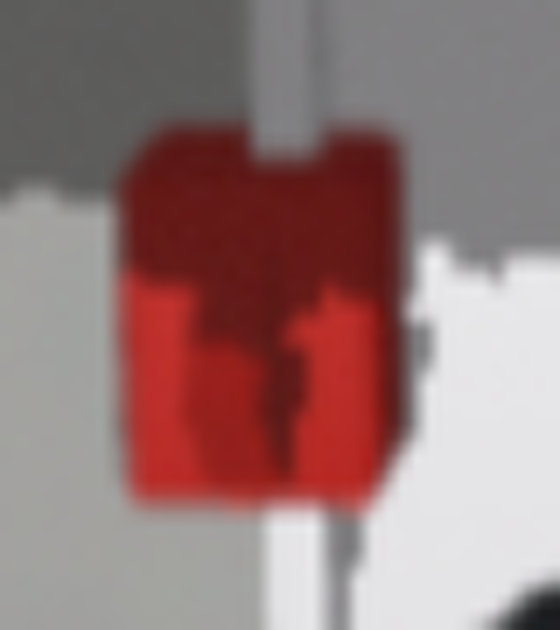

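View pics/s0p.png

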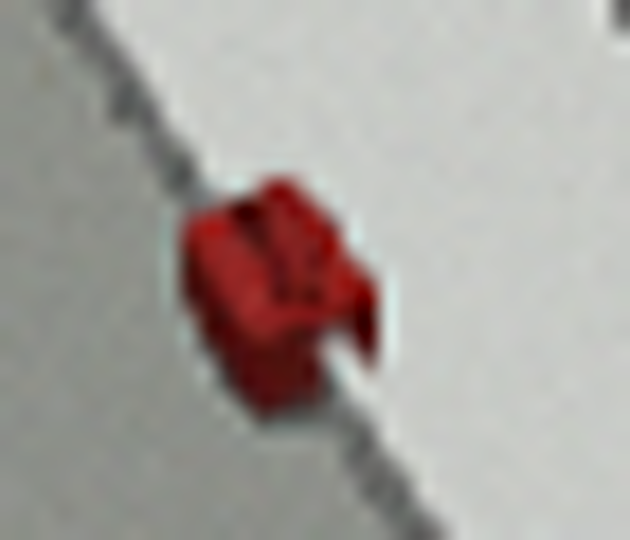

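```bash
python3 - <<'E'
from h import *
s=ctrl.read_state(); P=(s["eef_pos"],s["eef_rot"]);R=Ro.from_quat(np.roll(s["eef_rot"],-1)).as_matrix()
W=lambda x,y,z:1000*R.T@(plane("wrist",185+x/14,195+y/14,z,P)-P[0])
for x,y in((260,500),(260,500),(260,130),(280,160),(270,345),(290,470)):
    print(x,y,*[W(x,y,z) for z in(.003,.012,.020,.028)])
# carrier middle in tool frame via hook: crop 180,110 x4
z=P[0][2]
for dz in(-.012,-.0165,-.021): 
  V=lambda x,y:1000*R.T@(plane("wrist",180+x/4,110+y/4,z+dz,P)-P[0])
  print(dz,V(400,178),V(400,279))
E
```

```text
260 500 [-54.5582 -50.4828 157.6107] [-50.8549 -48.8944 148.6173] [-47.5632 -47.4825 140.6231] [-44.2714 -46.0706 132.6289]
260 500 [-54.5582 -50.4828 157.6107] [-50.8549 -48.8944 148.6173] [-47.5632 -47.4825 140.6231] [-44.2714 -46.0706 132.6289]
260 130 [-27.1889 -49.2966 157.6444] [-24.3292 -47.7448 148.6499] [-21.7873 -46.3654 140.6548] [-19.2453 -44.986  132.6597]
280 160 [-29.3635 -48.0087 157.6437] [-26.4368 -46.4966 148.6492] [-23.8353 -45.1525 140.6541] [-21.2337 -43.8084 132.659 ]
270 345 [-42.9407 -49.2803 157.626 ] [-39.5955 -47.729  148.6321] [-36.622  -46.35   140.6375] [-33.6486 -44.9711 132.6429]
290 470 [-52.2948 -48.2713 157.6165] [-48.6613 -46.7511 148.6228] [-45.4315 -45.3998 140.6285] [-42.2018 -44.0485 132.6342]
-0.012 [43.2935 12.351  12.068 ] [31.2636 12.5815 12.0543]
-0.0165 [42.6073 12.6986 16.5677] [30.2073 12.9362 16.5535]
-0.021 [41.9212 13.0462 21.0674] [29.1511 13.2909 21.0528]
```

```bash
python3 -m inch '[[1,[-0.3,0,0],[0,0,0]],[1,[-0.3,0,0],[0,0,0]],[1,[-0.1,0,0],[0,0,0]],[1,[0,0,0],[0,0,0]]]';python3 - <<'E'
from h import *
s=ctrl.read_state(); P=(s["eef_pos"],s["eef_rot"]);R=Ro.from_quat(np.roll(s["eef_rot"],-1)).as_matrix()
print(R,P[0],np.degrees(np.arctan2(R[1,1],R[0,1])),s["contact_force"],s["ft_torque"])
for n in("wrist","side","scene"): cv2.imwrite(f"pics/{n}15.png",vision.get_image(n))
a=cv2.imread("pics/wrist15.png")[170:225,180:225]; a=cv2.resize(a,None,fx=10,fy=10,interpolation=cv2.INTER_CUBIC)
cv2.imwrite("pics/w15p.png",cv2.convertScaleAbs(a,alpha=1.6))
a=cv2.imread("pics/side0.png")[330:365,220:250]; a=cv2.resize(a,None,fx=16,fy=16,interpolation=cv2.INTER_CUBIC)
cv2.imwrite("pics/d15p.png",cv2.convertScaleAbs(a,alpha=1.5))
E
```

```text
clock: 16.1
eef_pos: [0.5497, -0.209, 0.1605]
eef_rot: [-0.001, 0.621, 0.784, 0.002]
contact_force: [-0.9, 0.8, 3.0]
finger_gap: 0.0067
[[-0.2281  0.9736 -0.0002]
 [ 0.9736  0.2281  0.0042]
 [ 0.0041  0.0007 -1.    ]] [ 0.5497 -0.209   0.1605] 13.18254334859092 [-0.886   0.7643  3.0249] [0.5236 0.2601 0.0707]
```

View pics/w15p.png

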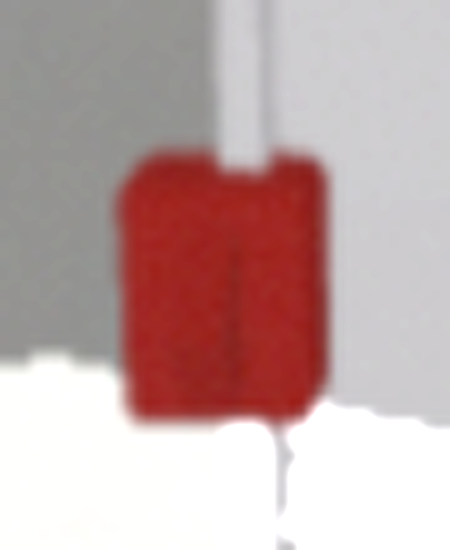

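View pics/d15p.png

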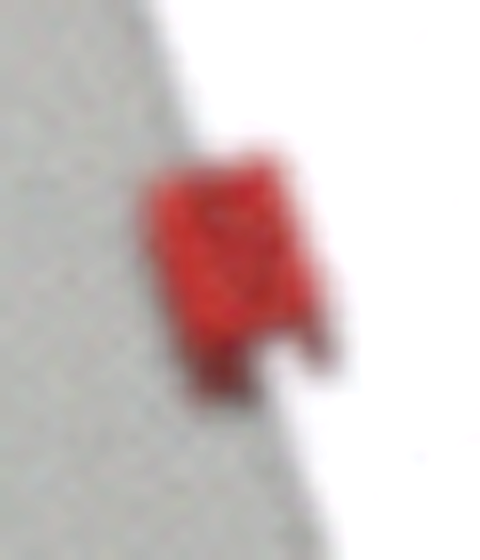

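View pics/side15.png

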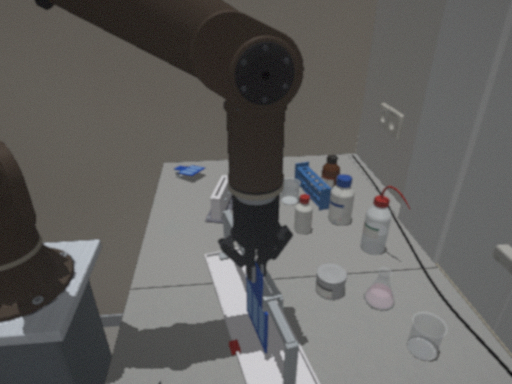

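```bash
python3 - <<'E'
from h import *
s=ctrl.read_state(); P=(s["eef_pos"],s["eef_rot"]);R=Ro.from_quat(np.roll(s["eef_rot"],-1)).as_matrix()
T=lambda u,v,z:1000*R.T@(plane("wrist",u,v,z,P)-P[0])
for r in(155,172,190,235,420): print(r,*[T(202,170+r/10,z)[:2] for z in(.003,.0125,.028)])
# two-view of far edge and near slot edge: pose14 vs 15
P14=(np.array([.5453,-.1908,.1606]),P[1]*0+np.array([-0.0,.623,.782,.001])/np.linalg.norm([.623,.782,.001]))
r1=ray("wrist",185+260/14,195+500/14,P14); r2=ray("wrist",202,170+41.8,P); print("far edge tri",tri(r1,r2))
r1=ray("wrist",185+285/14,195+160/14,P14); r2=ray("wrist",180+24.5,170+17.2,P); print("slot edge tri",tri(r1,r2))
V=lambda u,v:proj("wrist",[u,v,0],P)
E
```

```text
155 [ -8.4414 -49.9523] [ -6.0328 -48.2929] [ -2.103  -45.5854]
172 [-10.1084 -50.0261] [ -7.6456 -48.3643] [ -3.6274 -45.6529]
190 [-11.8788 -50.1044] [ -9.3584 -48.4401] [ -5.2461 -45.7245]
235 [-16.328  -50.3013] [-13.6629 -48.6305] [ -9.3145 -45.9045]
420 [-34.9789 -51.1266] [-31.707 -49.429] [-26.3685 -46.6592]
far edge tri (array([ 0.5097, -0.2472,  0.0207]), np.float64(0.00031030672508362573))
slot edge tri (array([ 0.5066, -0.2262,  0.0132]), np.float64(0.00018731221347783626))
```

```bash
python3 -m inch '[[1,[-0.25,0,0],[0,0,0.05]],[1,[-0.24,0,0],[0,0,0]],[1,[0,0,0],[0,0,0]],[1,[0,0,0],[0,0,0]]]';python3 - <<'E'
from h import *
s=ctrl.read_state(); P=(s["eef_pos"],s["eef_rot"]);R=Ro.from_quat(np.roll(s["eef_rot"],-1)).as_matrix()
print(R,P[0],np.degrees(np.arctan2(R[1,1],R[0,1])),s["contact_force"],s["ft_torque"])
for n in("wrist","side","scene"): cv2.imwrite(f"pics/{n}16.png",vision.get_image(n))
crop("pics/wrist16.png","pics/w16c.png",180,110,330,280,4)
E
```

```text
clock: 16.65
eef_pos: [0.5533, -0.2237, 0.1605]
eef_rot: [-0.001, 0.623, 0.782, 0.002]
contact_force: [-1.2, 3.6, 2.7]
finger_gap: 0.0067
[[-0.2243  0.9745 -0.0002]
 [ 0.9745  0.2243  0.0043]
 [ 0.0043  0.0008 -1.    ]] [ 0.5533 -0.2237  0.1605] 12.96387891090468 [-1.2289  3.6038  2.7039] [1.0116 0.2296 0.0742]
```

View pics/w16c.png

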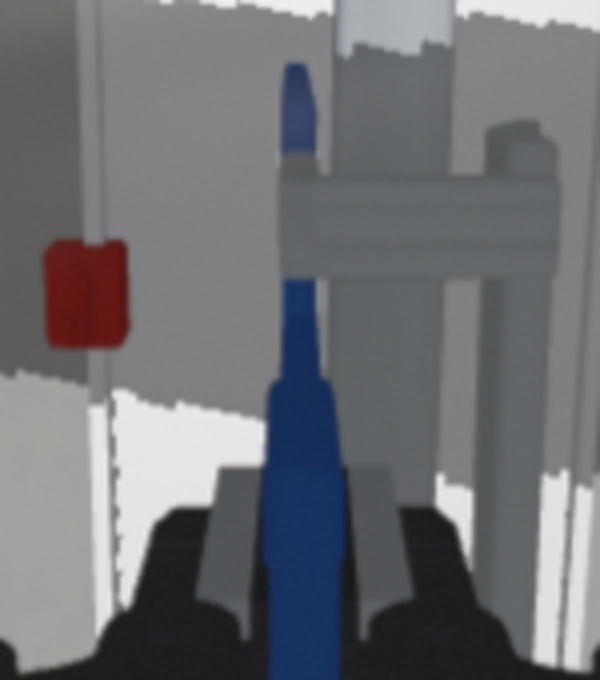

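View pics/scene16.png

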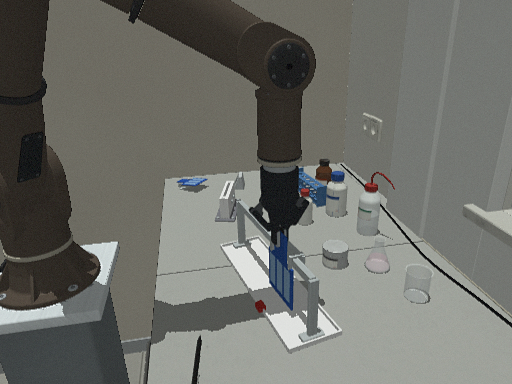

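```bash
python3 - <<'E'
from h import *
s=ctrl.read_state(); P=(s["eef_pos"],s["eef_rot"]);R=Ro.from_quat(np.roll(s["eef_rot"],-1)).as_matrix()
im=cv2.imread("pics/wrist16.png").astype(int);b,g,r=im[...,0],im[...,1],im[...,2]
m=((r>60)&(r>2*g)&(r>2*b)); m[:,240:]=0
ys,xs=np.where(m); print(ys.min(),ys.max(),xs.min(),xs.max())
for v in(110+244/4,ys.min()-.5,ys.max()+.5): print(v,*[1000*R.T@(plane("wrist",202,v,z,P)-P[0]) for z in(.003,.0125,.02,.028)])
V=lambda x,y,dz:1000*R.T@(plane("wrist",180+x/4,110+y/4,P[0][2]+dz,P)-P[0])
print("hook",V(400,177,-.0106),V(400,279,-.0106))
print("grip far top, lip end",V(300,380,.022),V(525,122,-.02))
# rail line
for y,l,rr in((20,335,455),(120,333,452),(400,329,441)): print("rail",[1000*R.T@(plane("wrist",180+x/4,110+y/4,.145,P)-P[0]) for x in(l,rr)])
E
```

```text
170 196 191 211
171.0 [  5.5941 -49.3289 157.5507] [  7.5461 -47.6898 148.0592] [  9.0872 -46.3957 140.566 ] [ 10.731  -45.0154 132.5732]
169.5 [  7.026  -49.2656 157.5561] [  8.9315 -47.6285 148.0645] [ 10.4358 -46.3361 140.5711] [ 12.0404 -44.9575 132.5782]
196.5 [-19.3036 -50.4295 157.4562] [-16.5415 -48.7546 147.9678] [-14.361  -47.4323 140.477 ] [-12.035  -46.0218 132.4869]
hook [43.605  12.2494 10.7739] [31.5733 12.4776 10.7288]
grip far top, lip end [ 29.5963   0.7936 -21.8883] [48.8572 27.9878 20.2063]
rail [array([61.0335,  4.7963, 15.8016]), array([61.0229, 18.628 , 15.8127])]
rail [array([49.59  ,  4.6276, 15.7584]), array([49.5783, 18.6198, 15.7696])]
rail [array([14.954 ,  4.3163, 15.628 ]), array([14.9392, 18.271 , 15.6391])]
```

```bash
python3 - <<'E'
from h import *
s=ctrl.read_state(); P=(s["eef_pos"],s["eef_rot"]);R=Ro.from_quat(np.roll(s["eef_rot"],-1)).as_matrix()
V=lambda x,y,dz:1000*R.T@(plane("wrist",180+x/4,110+y/4,P[0][2]+dz,P)-P[0])
for dg in(.0055,.0104): print("foot",V(300,380,dg-.016),"hook",(V(400,177,dg-.021)+V(400,279,dg-.021))/2,"lip end far (lip ~z-22..)",V(525,135,dg-.03))
crop("pics/wrist16.png","pics/w16g.png",230,195,285,270,8)
crop("pics/scene16.png","pics/s16c.png",230,210,330,320,6)
E
```

```text
foot [19.1909  0.7185 10.5728] hook [36.643  12.7456 15.6481] lip end far (lip ~z-22..) [46.7557 28.8441 24.6992]
foot [20.7597  0.7298  5.6787] hook [37.5892 12.3635 10.7513] lip end far (lip ~z-22..) [47.3365 27.9873 19.8006]
```

View pics/s16c.png

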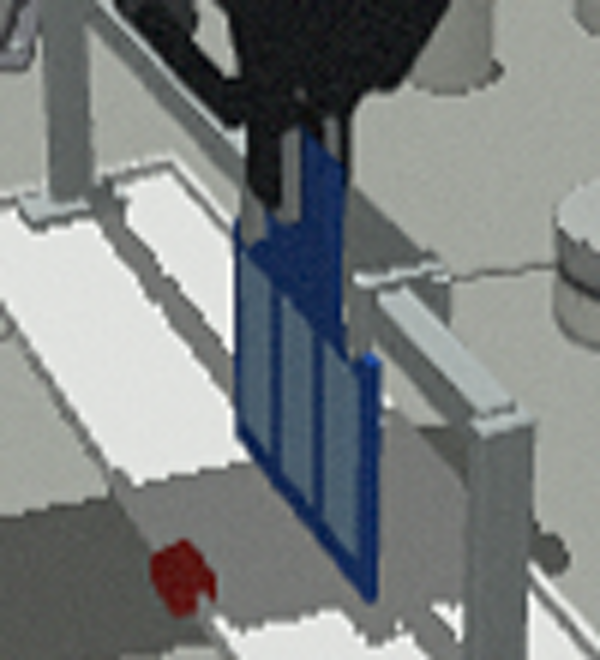

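View pics/w16g.png

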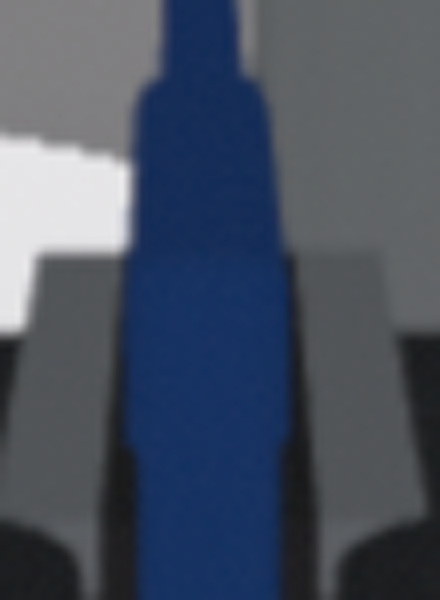

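```bash
python3 -m inch '[[0.6,[0,0,0],[0,0,0]],[0.3,[0,0,0],[0,0,0]],[0,[0,0,0],[0,0,0]],[-0.2,[0,0,0],[0,0,0]],[-0.2,[0,0,0],[0,0,0]]]';python3 - <<'E'
from h import *
s=ctrl.read_state(); P=(s["eef_pos"],s["eef_rot"])
print(P[0],s["finger_gap"],s["contact_force"],s["ft_torque"])
for n in("wrist",): cv2.imwrite(f"pics/{n}17.png",vision.get_image(n))
E
```

```text
clock: 17.3
eef_pos: [0.553, -0.2253, 0.1601]
eef_rot: [-0.001, 0.623, 0.782, 0.0]
contact_force: [0.0, -0.3, 0.7]
finger_gap: 0.0513
[ 0.553  -0.2253  0.1601] 0.051303834964159085 [ 0.0183 -0.3238  0.6557] [-0.0294 -0.0348 -0.018 ]
```

View pics/wrist17.png

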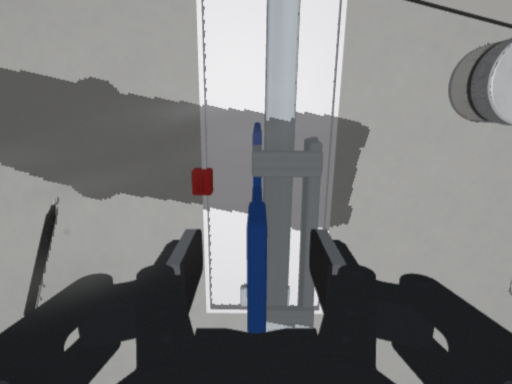

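```bash
python3 -m inch '[[-0.2,[0,0,-0.4],[0,0,0]],[-0.2,[0,0,-0.7],[0,0,0]],[-0.2,[0,0,-1],[0,0,0]],[-0.2,[0,0,-1],[0,0,0]],[-0.2,[0,0,-1],[0,0,0]],[-0.2,[-0.8,0,-0.5],[0,0,0]],[-0.2,[-0.5,0,0],[0,0,0]],[-0.2,[0,0,0],[0,0,0]],[-0.2,[0,0,0],[0,0,0]]]';python3 - <<'E'
from h import *
s=ctrl.read_state(); P=(s["eef_pos"],s["eef_rot"]);R=Ro.from_quat(np.roll(s["eef_rot"],-1)).as_matrix()
print(P[0],s["finger_gap"],s["contact_force"],R)
for n in("wrist","scene","side"): cv2.imwrite(f"pics/{n}18.png",vision.get_image(n))
crop("pics/scene18.png","pics/s18c.png",210,190,340,345,5)
E
```

```text
clock: 18.25
eef_pos: [0.5618, -0.2625, 0.3081]
eef_rot: [-0.0, 0.622, 0.783, 0.001]
contact_force: [-1.1, 0.5, -0.4]
finger_gap: 0.0514
[ 0.5618 -0.2625  0.3081] 0.05139320077329445 [-1.0522  0.5167 -0.4387] [[-0.2268  0.974   0.0012]
 [ 0.9739  0.2268  0.0027]
 [ 0.0023  0.0018 -1.    ]]
```

View pics/wrist18.png

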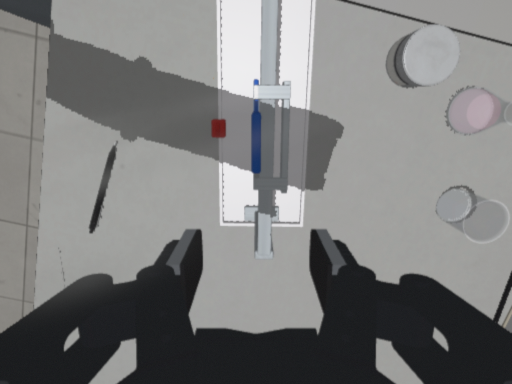

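View pics/s18c.png

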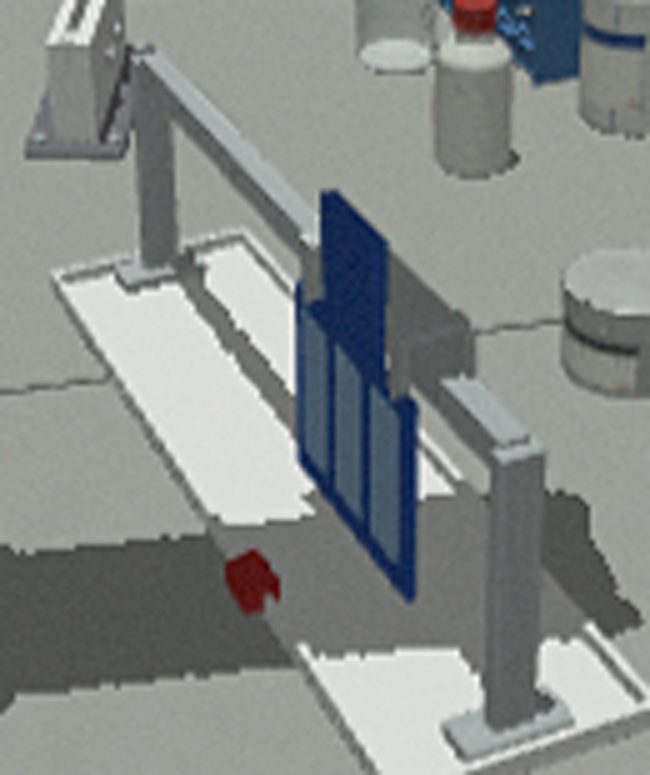

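View pics/side18.png

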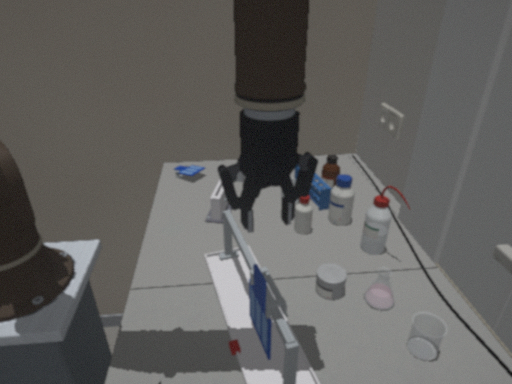

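Both hooks now hang over the rail, and the wrist view shows both hooks and the pointer clear of the gripper. I'll measure the alignment again.

```bash
python3 - <<'E'
from h import *
crop("pics/wrist18.png","pics/w18c.png",205,70,300,200,6)
E
```

```text
(no output)
```

View pics/w18c.png

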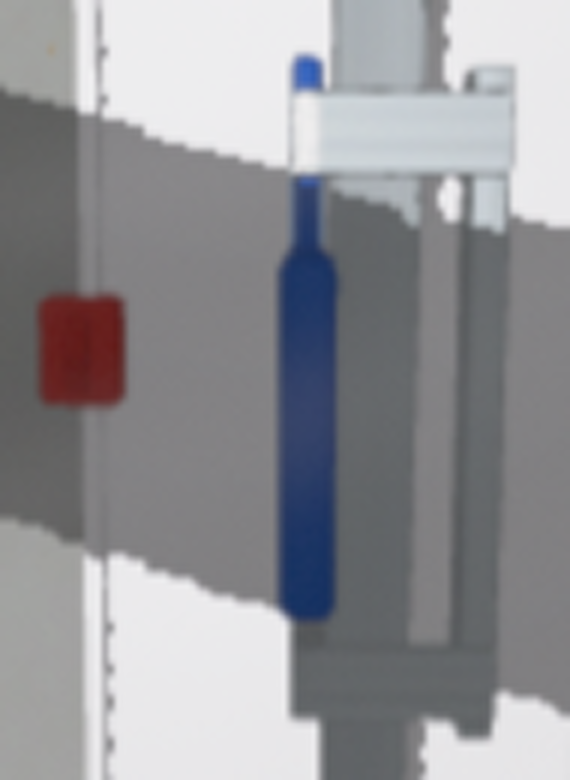

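```bash
python3 - <<'E'
from h import *
s=ctrl.read_state(); P=(s["eef_pos"],s["eef_rot"])
W=lambda x,y,z:plane("wrist",205+x/6,70+y/6,z,P)
# rail axis
a=(W(333,20,.145)+W(425,20,.145))/2; b=(W(322,760,.145)+W(412,760,.145))/2; 
y=(a-b)[:2]; y/=np.linalg.norm(y); print("rail yaw",np.degrees(np.arctan2(-y[0],y[1])),a,b, np.linalg.norm(W(333,20,.145)-W(425,20,.145)))
h1=[W(400,v,.150) for v in(92,172)];h2=[W(395,v,.150) for v in(647,718)]
c1=sum(h1)/2;c2=sum(h2)/2; print("hooks",c1,c2,"sep",np.linalg.norm(c1-c2),np.linalg.norm(h1[0]-h1[1]),np.linalg.norm(h2[0]-h2[1]))
hm=(c1+c2)/2
print("carrier y along rail",hm[:2]@y,"yaw",np.degrees(np.arctan2(-(c1-c2)[0],(c1-c2)[1])))
for z in(.0125,.02,.028):
    p=[W(82,v,z) for v in(296,406)]; m=sum(p)/2; print(z,"pointer",m,np.linalg.norm(p[0]-p[1]),"y",m[:2]@y, "across from rail",(m-hm)[:2]@[y[1],-y[0]])
g=W(308,620,.183); print("grip near end +25:",g[:2]@y+.025)
end=plane("wrist",263,257,.145,P); print("rail end rel. pointer..", end)
E
```

```text
rail yaw 12.716723548551204 [ 0.5524 -0.1689  0.145 ] [ 0.5773 -0.2796  0.145 ] 0.013552639107958227
hooks [ 0.559  -0.1838  0.15  ] [ 0.5782 -0.2648  0.15  ] sep 0.08326623585100959 0.011238308091419883 0.01156546649027864
carrier y along rail -0.3439933560114729 yaw 13.32149049849062
0.0125 pointer [ 0.5066 -0.2383  0.0125] 0.02408069787276554 y -0.3439547940154363 across from rail -0.06349387857627424
0.02 pointer [ 0.5073 -0.2376  0.02  ] 0.023660254116052843 y -0.34343283289206145 across from rail -0.06264269222862223
0.028 pointer [ 0.5081 -0.2368  0.028 ] 0.02321178077555931 y -0.3428760743604615 across from rail -0.06173476012446008
grip near end +25: -0.34364487702949753
rail end rel. pointer.. [ 0.5894 -0.3431  0.145 ]
```

```bash
python3 - <<'E'
import cv2,numpy as np
a=cv2.imread("pics/scene0.png").astype(int);b=cv2.imread("pics/scene18.png").astype(int)
for n,(x,y) in dict(bottle=(305,208),beaker=(289,192),tin=(335,255),beaker2=(418,283)).items():
    print(n,np.abs(a-b)[y-15:y+15,x-12:x+12].mean())
from bench import close_job
print(close_job())
E
```

```text
bottle 12.625462962962963
beaker 16.51990740740741
tin 12.744907407407407
beaker2 14.073611111111111
the job is handed in; nothing more can be done
None
```

I pulled the larger blue carrier straight up out of the tank and hooked both hooks over the rail's far end, away from the red pointer. I then slid it down the rail with the hooks held down on it until it lined up with the pointer, released it, backed the gripper off, and handed the job in at about 18 s.

**Last checks:**
- **Hanging:** both hooks were over the rail, 83 mm apart against 84 mm nominal.
- **Alignment:** the carrier's middle sat within about 0.0–1.1 mm of the pointer's middle along the rail. The range depends on which height I assume for the pointer's visible edges.
- **Forces:** force readings at the checks stayed within a few newtons, and the gripper was clear of everything when I handed in.

**What disagreed:**
- The scene camera and the wrist camera differed by about 10 mm in y, so I relied on the wrist camera.
- The rail took the carrier's weight about 5 mm lower than my tank measurement predicted. I don't know whether the carrier slipped in the grip or one of the heights was off.
- My before/after picture comparison for the bottle, beaker and tin settled nothing. Every patch differed by 13–17 grey levels, including a second beaker that I kept away from. By eye, the bottle and tin stood where they started. I kept well clear of all three and met no unexpected contact, but I did not measure their final positions.

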